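# Load washed microplates into the plate dryer

## Robot

A 6-joint arm with a two-finger parallel gripper is mounted at the origin on the work surface. World frame = base frame: x ahead of the robot, y to its left, z up, the work surface at z = 0. Lengths are in mm, angles in degrees, forces in N, time in s.
With the tool pointing down it reaches from about 350 to 850 mm from the base axis. Payload 8.1 kg.
Tool frame: the origin (TCP) lies at the very end of the fingers, on their centre line; the grasp point (between the pads) lies 19 mm behind it; z points along the fingers, y is the direction in which the jaws open and shut (so a half turn about z gives the same grasp; the last joint's range is limited). The gripper opens to 85 mm and grips with 20 to 120 N. Pads are 22 mm wide; open, the fingers measure 114 mm over their backs; the gripper's body (76 mm by 85 mm) begins 54 mm behind the grasp point. The pads swing forward as they close: fully open they stand 13 mm farther back than shut.
Start: joints at [68.961, 7.471, 85.268, -0, 87.261, -4.893], TCP at [166.829, 576.345, 231.292] pointing down, gripper open.
Joint ranges: [-169.43, 169.43], [-51.17, 129.36], [1.28, 143.12], [-76.62, 256.62], [0, 156.53], [-152.29, 152.29]. Speed limits (degrees/s): [136.94, 136.94, 159.86, 180, 180, 180].

## Interface

Orientations are given as [roll, pitch, yaw] about the fixed x, y, z axes, in that order (R = Rz(yaw) Ry(pitch) Rx(roll)).
In Python, from bench import r gives the robot as it stands.
- The arm moves only by the shell command python3 -m jog 'ROWS' [OPENING] [FORCE]. ROWS is JSON, a list of rows, each a list of 6 numbers: the shift along the tool's x, y, z normalised to -1 to 1, where 1 is 0.25 m, then the turn, a rotation vector about the tool's x, y, z normalised to -1 to 1, where 1 is pi rad. In form: [[x, y, z, ax, ay, az], ...]. A call has 1 to 10 rows; each row is the pose to reach, as a shift and turn from the pose commanded when the call began, along the tool's axes at that moment, turning the shorter way round; what a row does not reach only later rows make up. A row lasts 1/10 s, in which the tool goes at most 50 mm and 8.59 degrees, less where a joint would pass 70% of its speed; a pose out of reach is approached as far as the arm can. A call with a number of a shift or a turn outside -1 to 1 is refused whole. A call with a gripper value outside its range is refused whole. OPENING is the opening, from 0 (shut) to 1 (fully open), set as the call begins (- or left out, the last holds). The fingers move at their own pace and stop on an object; FORCE is the grip in N (left out, the last holds). Time passes only in rows, so rows that repeat a pose let the fingers close. It gives the time, the measured TCP pose, the force and the opening at its end, in the units of the state.
- r.sense(): the state, without advancing time (a new reading comes with each control period).
- r.snapshot(name): name is "scene" or "top"; returns a dict with "pixels" (384x512x3 uint8, red, green, blue), "intrinsics" (3x3 intrinsics, pixels), "extrinsics" (4x4, takes a point from camera to world coordinates). Camera axes: x right, y down, z forward; pixel columns grow to the right and rows downward; lengths in mm; the calibration is good to about 2 mm. A picture is of the moment at which its call begins. There is no depth.
- r.hand_in(): hands the job in, once; it reports no verdict.
The state is a dict: "time": time; "joint_pos": joint angles; "qd": joint speeds; "joint_efforts": joint torques, N m; "tool_pos": TCP position; "tcp_rot": TCP orientation; "ft_force": force on the tool from outside, world axes, zero at the start; "wrist_torque": the same for the moment, N m; "finger_gap": finger opening in mm.
Only numpy, scipy, OpenCV 4.12 (cv2) and the standard library are available. Lean on these libraries where they do the work, as an engineer would, in place of code of your own. Each camera call takes 0.05 s, during which the arm holds its last target.

## Task

Press the dryer's red stop button right down, then slide its window fully open and stand every microplate from the blue draining stand on its long edge in the rack inside, one to a slot. When all are in, slide the window fully shut and twist the red button clockwise as far as it goes to reset it; leave the bottle and the trough alone.

Things in the scene. Friction and masses are not known exactly. Their poses are not given: they have to be found in the camera images.
- dryer: White plate dryer, fixed, 335 (x) x 326 mm (y), walls 112 mm high, 6 thick. Origin on the bench under the centre of its chamber; x points away from the robot. Chamber 158 (x) x 314 mm (y), open on top, floor 12 mm above the bench; behind it, x +85 to +250 mm, is the fan housing. A grey pod with the red stop button stands on its -y side (centre y -211 mm, top 100 mm high).
- window (a joint): The clear window with orange frame that closes the chamber from above and slides level along its track in the dryer's +x. 0 = fully shut, 0.165 m = fully open (over the fan housing). Friction about 2 N; it stays where it is left. Its top face is 122 to 124 mm above the bench.
- window_handle (a point): Middle of the black upright handle bar on the window: 80 mm long along the dryer's y, 14 mm thick along x, 32 mm tall (top 154 mm above the bench, this point at 138.5 mm). It moves with the window; 60 mm from the window's middle towards the robot.
- stop_push (a joint): Travel of the red mushroom stop button: 0 = up, 7 mm = fully down (about 5.5 N). It springs up again when let go; pressed past 5 mm the dryer is stopped.
- stop_twist (a joint): Turn of the same red button about its vertical axis: starts near 0, grows clockwise seen from above, stop at 1.3 rad; stays where it is left. Turned past 1.05 rad it is reset.
- stop_grip (a point): On the button's axis, 10 mm below the top of its grip ridge. The ridge is 36 mm long along this point's x, 12 mm thick along its y and stands 22 mm above the 42 mm wide red head. The point turns and sinks with the button.
- stop_top (a point): Centre of the top of the grip ridge on the red stop button (about 156 mm above the bench when up): the place to press.
- stand: Blue slanted draining stand, fixed, base 190 mm (its x) by 335 mm (its y). Five bays in a row along y, 60 mm apart, each a tilted pocket 172 mm long between two 27 mm high ribs, 16.4 mm apart; plates lean in them 0.52 rad from upright, tops towards the stand's -y. Plates can lie anywhere along the 172 mm.
- slot1 (a point): Slot 1 of 5 of the steel rack in the dryer's chamber: the point on the chamber floor in its middle, axes as the dryer's. Slots lie 46 mm apart along y; each is a 130 mm long gap along x between two ribs, 19 mm wide, flaring to about 28 mm at the top, 39 mm high. Any plate may go in any slot.
- slot2 (a point): Slot 2 of 5 of the steel rack in the dryer's chamber: the point on the chamber floor in its middle, axes as the dryer's. Slots lie 46 mm apart along y; each is a 130 mm long gap along x between two ribs, 19 mm wide, flaring to about 28 mm at the top, 39 mm high. Any plate may go in any slot.
- slot3 (a point): Slot 3 of 5 of the steel rack in the dryer's chamber: the point on the chamber floor in its middle, axes as the dryer's. Slots lie 46 mm apart along y; each is a 130 mm long gap along x between two ribs, 19 mm wide, flaring to about 28 mm at the top, 39 mm high. Any plate may go in any slot.
- slot4 (a point): Slot 4 of 5 of the steel rack in the dryer's chamber: the point on the chamber floor in its middle, axes as the dryer's. Slots lie 46 mm apart along y; each is a 130 mm long gap along x between two ribs, 19 mm wide, flaring to about 28 mm at the top, 39 mm high. Any plate may go in any slot.
- slot5 (a point): Slot 5 of 5 of the steel rack in the dryer's chamber: the point on the chamber floor in its middle, axes as the dryer's. Slots lie 46 mm apart along y; each is a 130 mm long gap along x between two ribs, 19 mm wide, flaring to about 28 mm at the top, 39 mm high. Any plate may go in any slot.
- plate1: White microplate 128 x 14.4 x 85.5 mm with round pale blue wells on one face, 70 g. Origin at its centre; x along its length, y through its 14.4 mm thickness, z along its 85.5 mm height (up when it stands on its long edge). It may be absent.
- plate2: White microplate 128 x 14.4 x 85.5 mm with round pale blue wells on one face, 70 g. Origin at its centre; x along its length, y through its 14.4 mm thickness, z along its 85.5 mm height (up when it stands on its long edge). It may be absent.
- plate3: White microplate 128 x 14.4 x 85.5 mm with round pale blue wells on one face, 70 g. Origin at its centre; x along its length, y through its 14.4 mm thickness, z along its 85.5 mm height (up when it stands on its long edge). It may be absent.
- plate4: White microplate 128 x 14.4 x 85.5 mm with round pale blue wells on one face, 70 g. Origin at its centre; x along its length, y through its 14.4 mm thickness, z along its 85.5 mm height (up when it stands on its long edge). It may be absent.
- plate5: White microplate 128 x 14.4 x 85.5 mm with round pale blue wells on one face, 70 g. Origin at its centre; x along its length, y through its 14.4 mm thickness, z along its 85.5 mm height (up when it stands on its long edge). It may be absent.
- bottle: Bystander: amber bottle 70 mm wide, 140 mm tall, origin under its centre.
- trough: Bystander: white open reagent trough 130 x 60 x 40 mm, origin under its centre.
Not all that is in view belongs to the job. What is shaped like the plate1 but orange or yellow is not meant.

How it is judged:
By the outcome, as a careful person would: the job done as asked, in the order asked, and still so for the second after the job is handed in, with the robot touching nothing.
Of plate1, plate2, plate3, plate4, plate5 only 3 to 5 are there at a start; the rules pass over those that are not, and their reading is None.
At some moment in a run one of plate1, plate2, plate3, plate4, plate5 may be knocked a few centimetres aside while the robot is not near it.
It also fails if it takes over 210 s, if anything falls off the work surface, if the arm or the gripper's body presses on something with over 40 N, if the wrist force passes 120 N, or if a joint passes its speed limit or range.

## Working session

There is one attempt and no reset: what is moved stays moved. The work goes in short steps, Python scripts to look and compute and a shell command to move; the robot and the scene stay as the last step left them, time stands still between calls to the robot, and variables do not carry over. Pictures are saved under pics/ and viewed, and the job is handed in when it is done.

```bash
ls; mkdir -p pics; python3 - <<'E'
from bench import r
import cv2, numpy as np
print(r.sense())
for n in ["scene","top"]:
    s=r.snapshot(n); cv2.imwrite(f"pics/{n}0.png",s["pixels"][:,:,::-1]); print(n,np.array(s["intrinsics"]).tolist(),np.round(s["extrinsics"],4).tolist())
E
```

```text
pics
{'time': 0.0, 'joint_pos': array([ 6.89634712e+01,  7.51756354e+00,  8.53298774e+01,  9.09108531e-04,
        8.72611224e+01, -4.89195832e+00]), 'qd': array([ 0.04275666,  0.03651279, -0.02552409,  0.05418399,  0.05857027,
        0.03386247]), 'joint_efforts': array([-1.60912678e-04, -5.69431615e+01, -5.00527024e+01, -4.90338334e-04,
        1.52185414e-02,  2.67222669e-05]), 'tool_pos': array([166.59942595, 575.82983006, 230.21310029]), 'tcp_rot': array([-1.79891910e+02, -1.01626364e-02,  1.63855376e+02]), 'ft_force': array([-0.01789135, -0.20584153, -0.1756436 ]), 'wrist_torque': array([0.0213978 , 0.03711245, 0.02636745]), 'finger_gap': 85.39228994367384}
scene [[422.21478323551554, 0.0, 250.26256626012642], [0.0, 422.21478323551554, 190.91673507178413], [0.0, 0.0, 1.0]] [[0.4056, 0.5923, -0.6962, 1494.4812], [0.914, -0.2522, 0.3179, -423.2358], [0.0128, -0.7652, -0.6436, 982.0278], [0.0, 0.0, 0.0, 1.0]]
top [[411.1672844059659, 0.0, 257.29143467925786], [0.0, 411.1672844059659, 189.60966325751707], [0.0, 0.0, 1.0]] [[-0.0086, -0.9995, 0.0316, 496.6292], [-0.9999, 0.0082, -0.0147, 9.7263], [0.0144, -0.0317, -0.9994, 1187.5503], [0.0, 0.0, 0.0, 1.0]]
```

View pics/scene0.png

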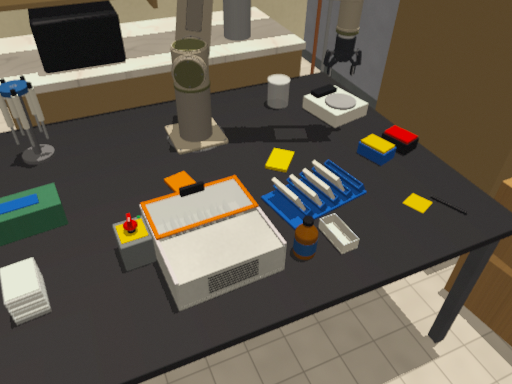

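View pics/top0.png

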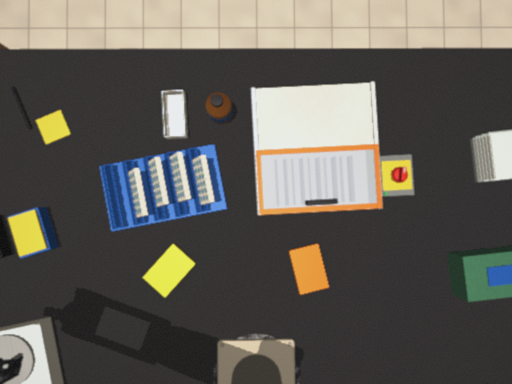

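Top view: the dryer is at about (318,150), with the black handle at (321,202) and the red button at (400,174). The blue stand at (163,187) holds 4 white plates, and the bay at (113,195) is empty. The orange (309,269) and yellow (169,271) slabs are decoys, and the white stack at (490,155) isn't in the stand. I'll enlarge both views.

```bash
cat > h.py <<'E'
import numpy as np, cv2
from bench import r
from scipy.spatial.transform import Rotation as Rot
def crop(img,x0,y0,w,h,k,name):
    c=img[y0:y0+h,x0:x0+w,::-1]; cv2.imwrite("pics/"+name,cv2.resize(c,None,fx=k,fy=k,interpolation=cv2.INTER_CUBIC))
def proj(s,P):
    K=np.array(s["intrinsics"]);E=np.linalg.inv(np.array(s["extrinsics"]))
    P=np.atleast_2d(P);c=P@E[:3,:3].T+E[:3,3];u=c@K.T
    return u[:,:2]/u[:,2:]
def ray(s,u):
    K=np.array(s["intrinsics"]);E=np.array(s["extrinsics"])
    d=E[:3,:3]@np.linalg.solve(K,[u[0],u[1],1]);return E[:3,3],d
def atz(s,u,z):
    o,d=ray(s,u);return o+d*(z-o[2])/d[2]
def tri(sa,ua,sb,ub):
    o1,d1=ray(sa,ua);o2,d2=ray(sb,ub)
    t=np.linalg.lstsq(np.c_[d1,-d2],o2-o1,rcond=None)[0]
    a=o1+t[0]*d1;b=o2+t[1]*d2
    return (a+b)/2,np.linalg.norm(a-b)
E
python3 - <<'E'
from h import *
import pickle
S={n:r.snapshot(n) for n in("scene","top")}
pickle.dump(S,open("s0.pkl","wb"))
crop(S["top"]["pixels"],240,75,180,145,4.4,"t_dry.png")
crop(S["top"]["pixels"],95,135,140,105,5.6,"t_st.png")
crop(S["scene"]["pixels"],105,165,190,140,4.2,"s_dry.png")
crop(S["scene"]["pixels"],255,145,130,95,6,"s_st.png")
E
```

```text
(no output)
```

View pics/t_dry.png

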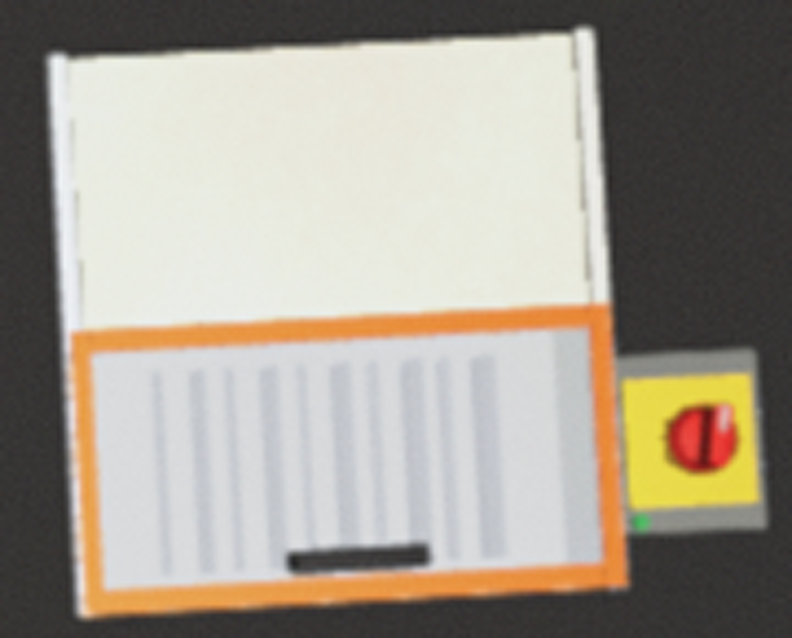

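View pics/t_st.png

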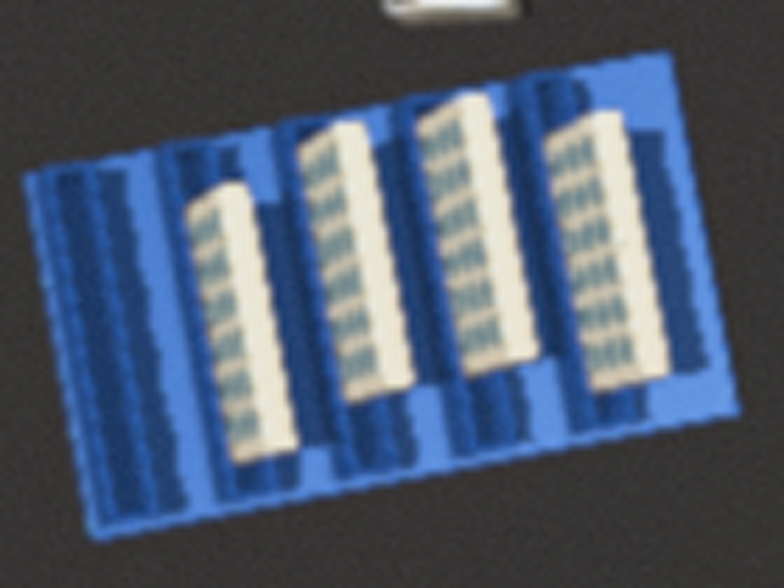

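View pics/s_dry.png

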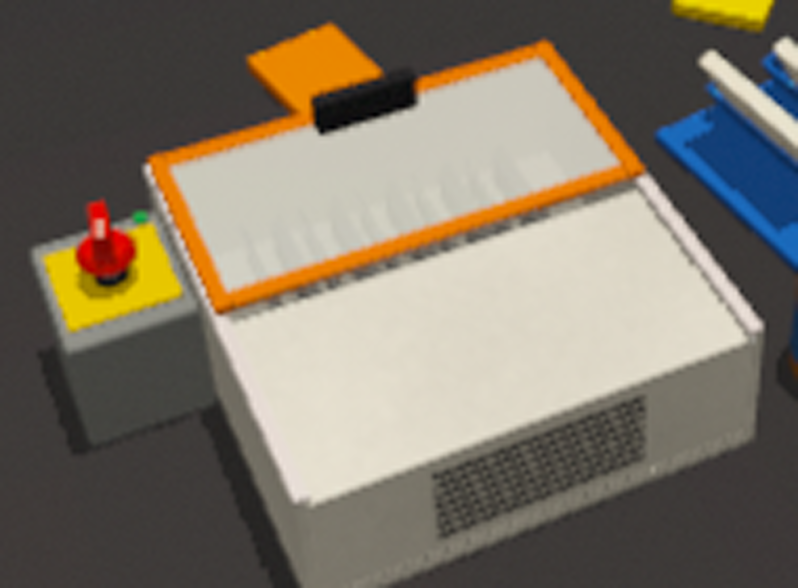

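View pics/s_st.png

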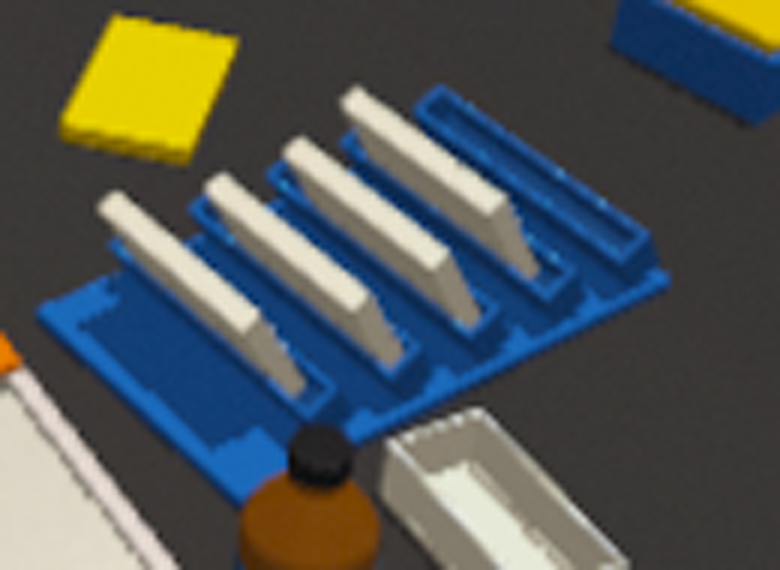

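Four plates lean in stand bays 1–4 counting from the dryer side, with tops toward the dryer, and the far-left bay is empty. Next I'll fit the dryer and stand poses from corners in both views.

```bash
cat > fit.py <<'E'
from h import *
import pickle
from scipy.optimize import least_squares
S=pickle.load(open("s0.pkl","rb"))
T=lambda c:np.array([(c[0]+.5)/4.4-.5+240,(c[1]+.5)/4.4-.5+75])
Sc=lambda c:np.array([(c[0]+.5)/4.2-.5+105,(c[1]+.5)/4.2-.5+165])
T2=lambda c:np.array([(c[0]+.5)/5.6-.5+95,(c[1]+.5)/5.6-.5+135])
S2=lambda c:np.array([(c[0]+.5)/6-.5+255,(c[1]+.5)/6-.5+145])
t,s=S["top"],S["scene"]
def W(p,P):
    c,q=np.cos(p[2]),np.sin(p[2]);P=np.atleast_2d(P)
    return np.c_[p[0]+c*P[:,0]-q*P[:,1],p[1]+q*P[:,0]+c*P[:,1],P[:,2]]
if __name__=="__main__":
    obs=[(t,T((50,55)),(250,163,112)),(t,T((595,28)),(250,-163,112)),
     (s,Sc((303,500)),(250,-163,112)),(s,Sc((762,326)),(250,163,112)),
     (t,T((288,562)),(-60,40,154)),(t,T((428,553)),(-60,-40,154)),
     (t,T((763,527)),(None,)),]
    obs=obs[:6]
    f=lambda p:np.concatenate([(proj(c,W(p,P))[0]-u) for c,u,P in obs])
    R=least_squares(f,[600,-130,0]);print("dryer",R.x[:2],np.degrees(R.x[2]));print(np.round(R.fun.reshape(-1,2),1).tolist())
    # windows corners triangulated
    print("win TR",tri(t,T((609,305)),s,Sc((222,308))),"BR",tri(t,T((628,586)),s,Sc((150,160))))
    print("win TL",tri(t,T((73,333)),s,Sc((640,172))),"BL",tri(t,T((85,615)),s,Sc((547,43))))
    # button
    print("btn", tri(t,T((707,438)),s,Sc((97,206))), "model stop_top xy?")
    st=[(t,T2((25,175)),(95,167.5)),(t,T2((670,52)),(95,-167.5)),(t,T2((740,412)),(-95,-167.5)),(t,T2((92,540)),(-95,167.5)),
     (s,S2((38,312)),(-95,-167.5)),(s,S2((668,280)),(95,167.5))]
    g=lambda p:np.concatenate([(proj(c,W(p,(*P,p[3])))[0]-u) for c,u,P in st])
    R2=least_squares(g,[600,200,0,10]);print("stand",R2.x[:2],np.degrees(R2.x[2]),R2.x[3]);print(np.round(R2.fun.reshape(-1,2),1).tolist())
    np.save("poses.npy",[R.x,R2.x[:3]])
    # plate tops: far-end and near-end corners of white strip, right side (-y upper edge): top view order right->left ; scene left->right
    tp=[((620,112),(668,376)),((487,95),(537,358)),((362,124),(413,386)),((242,184),(298,448))]
    sp=[((247,331),(120,190)),((360,311),(225,172)),((437,267),(302,136)),((497,212),(360,86))]
    for i,(a,b) in enumerate(zip(tp,sp)):
        for k in range(2):
            P,e=tri(t,T2(a[k]),s,S2(b[k]));print(i+1,"far near".split()[k],np.round(P,1),round(e,1), "stand frame",np.round((W([0,0,-R2.x[2]],P-np.r_[R2.x[:2],0]))[0],1))
E
python3 fit.py
```

```text
dryer [ 557.9370913  -164.06083513] 2.408537133272868
[[-0.4, 0.1], [-1.4, 0.6], [-1.4, 0.7], [1.0, 0.9], [0.5, -0.0], [0.3, 0.4]]
win TR (array([ 647.7998333 , -320.44881769,  122.0311067 ]), np.float64(4.151775039198564)) BR (array([ 480.70230597, -330.2178127 ,  119.8848858 ]), np.float64(2.4818293355964114))
win TL (array([632.60908492,  -5.006545  , 118.68752202]), np.float64(2.1538873957901337)) BL (array([465.8357713 , -10.12553003, 119.41312853]), np.float64(1.0120774740061325))
btn (array([ 563.46759307, -371.58959362,  158.9706605 ]), np.float64(11.197715852864594)) model stop_top xy?
stand [543.11705229 262.67361994] 10.651698235888723 5.7137537899410695
[[0.1, 0.1], [-0.1, -0.2], [0.0, 0.3], [0.3, 0.2], [-0.3, -0.1], [0.9, 0.1]]
1 far [626.6 132.9  89.9] 2.3 stand frame [  58.1 -143.    89.9]
1 near [502.2 113.5 101.6] 10.9 stand frame [ -67.8 -139.1  101.6]
2 far [635.6 196.8  89.3] 3.5 stand frame [ 78.7 -81.8  89.3]
2 near [511.4 175.2 102.1] 11.5 stand frame [-47.4 -80.1 102.1]
3 far [621.5 255.1  90.6] 1.5 stand frame [ 75.7 -21.9  90.6]
3 near [498.6 233.1 101.7] 10.8 stand frame [-49.2 -20.8 101.7]
4 far [593.4 312.1  90.8] 1.9 stand frame [58.5 39.3 90.8]
4 near [470.4 287.5 103.1] 12.5 stand frame [-66.9  37.8 103.1]
```

```bash
cat > fitp.py <<'E'
from fit import *
d,st=np.load("poses.npy")
a=0.52
Rx=np.array([[1,0,0],[0,np.cos(a),-np.sin(a)],[0,np.sin(a),np.cos(a)]])
def pl(x,y,z,L): return W(st,(Rx@np.array(L,float))+[x,y,z])
tp=[((620,112),(668,376)),((487,95),(537,358)),((362,124),(413,386)),((242,184),(298,448))]
sp=[((247,331),(99,208)),((360,311),(206,190)),((437,267),(285,152)),((497,212),(342,102))]
if __name__=="__main__":
  for i in range(4):
    L=[(64,-7.2,42.75),(-64,-7.2,42.75)]
    f=lambda p:np.concatenate([proj(c,pl(*p,l))[0]-u for l,k in zip(L,(0,1)) for c,u in ((t,T2(tp[i][k])),(s,S2(sp[i][k])))])
    R=least_squares(f,[0,-120+60*i,50]);print(i+1,np.round(R.x,1),np.round(R.fun.reshape(-1,2),1).tolist(),"world top mid",np.round(pl(*R.x,(0,0,42.75)),1))
E
python3 fitp.py
python3 - <<'E'
from fit import *
d,_=np.load("poses.npy")
# stop top predicted, and pod
print(W(d,(0,-211,156)), proj(t,W(d,[(0,-211,156),(0,-211,100)])),proj(s,W(d,[(0,-211,156)])))
print("px",T((707,438)),Sc((97,206)))
for z in(150,156): print(atz(t,T((707,438)),z), atz(s,Sc((97,206)),z))
print(proj(t,W(d,[(x,y,12) for y in (-92,-46,0,46,92) for x in(-65,65)])))
crop(S["top"]["pixels"],375,148,50,55,11,"t_b.png");crop(S["scene"]["pixels"],105,200,60,50,11,"s_b.png")
E
```

```text
1 [  -6.5 -115.5   55.8] [[-0.3, 0.0], [-0.5, 0.1], [0.2, -0.1], [0.3, -0.1]] world top mid [[562.  127.1  92.9]]
2 [ 14.1 -55.1  55.7] [[-0.3, -0.1], [-0.8, 0.1], [-0.2, -0.1], [0.2, -0.0]] world top mid [[571.1 190.3  92.8]]
3 [11.8  5.  56.7] [[-0.0, -0.2], [-0.3, 0.2], [-0.2, 0.1], [0.1, -0.1]] world top mid [[557.7 248.9  93.8]]
4 [-5.9 64.9 57.6] [[0.4, -0.2], [-0.8, 0.1], [-0.7, -0.1], [0.3, -0.1]] world top mid [[529.3 304.5  94.7]]
[[ 566.80426579 -374.8744334   156.        ]] [[403.37687583 173.54714619]
 [395.60559421 175.03514127]] [[128.9914719  215.85036695]]
px [400.29545455 174.15909091] [127.71428571 213.66666667]
[ 565.71516809 -369.21033814  150.        ] [ 549.56311394 -376.0106826   150.        ]
[ 565.31565419 -367.01900326  156.        ] [ 556.37719892 -376.35123684  156.        ]
[[345.00143137 201.76273623]
 [342.41385229 156.61047646]
 [329.02337717 202.57601657]
 [326.48855297 157.39289204]
 [313.0253568  203.39031318]
 [310.54342116 158.176282  ]
 [297.0073328  204.20562798]
 [294.57841978 158.96064815]
 [280.96926763 205.02196287]
 [278.59351166 159.74599234]]
```

View pics/t_b.png

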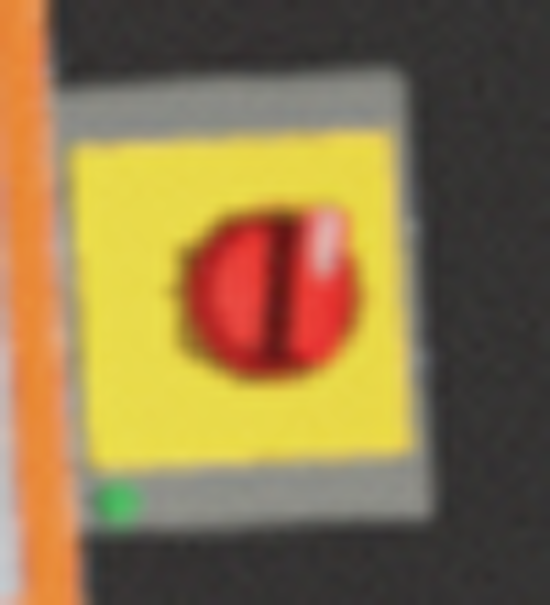

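View pics/s_b.png

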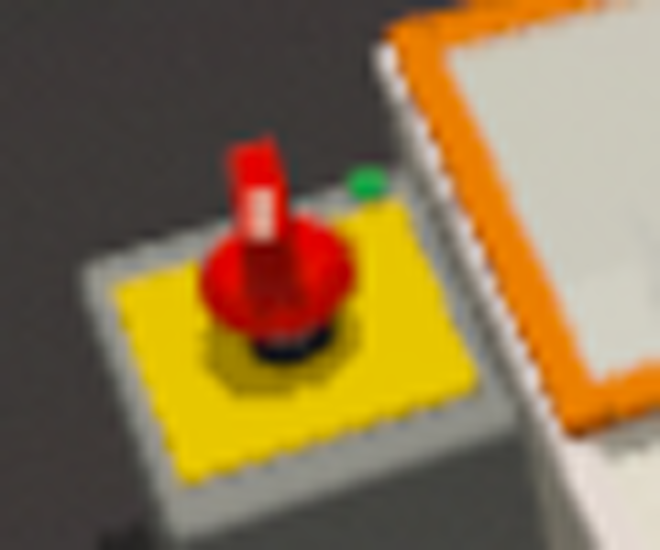

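Two-view fits agree to about 1 px. The button's ridge top is near (567,-375,156). I'll write a planning helper that converts a target pose to jog units, then go to the button.

```bash
cat > plan.py <<'E'
import sys
from h import *
def rowfor(p,rpy,nm=1):
    s=r.sense();R=Rot.from_euler("xyz",s["tcp_rot"],degrees=True);Rt=Rot.from_euler("xyz",rpy,degrees=True)
    d=R.inv().apply(np.array(p)-s["tool_pos"])/250
    v=(R.inv()*Rt).as_rotvec()/np.pi
    n=max(np.linalg.norm(d)*250/50,np.linalg.norm(v)*180/8.59)
    return np.round(np.r_[d,v],4).tolist(),round(n,1)
def tool(p): # default rpy down w/ yaw
    pass
if __name__=="__main__":
    a=[float(x) for x in sys.argv[1:]]
    print(*rowfor(a[:3],a[3:6]))
E
python3 plan.py 370 200 260 180 0 170;python3 plan.py 567 -375 200 180 0 175
```

```text
[-1.1993, -1.2189, -0.1162, -0.0004, -0.0, -0.0341] 8.6
[-2.5958, -3.2088, 0.126, -0.0004, -0.0001, -0.0619] 20.6
```

```bash
python3 -m jog '[[-0.8,-1,-0.1,0,0,0],[-0.8,-1,-0.1,0,0,0],[-0.8,-1,-0.1,0,0,0],[-0.8,-1,-0.1,0,0,0],[-0.8,-1,-0.1,0,0,0],[-0.8,-1,-0.1,0,0,0],[-0.8,-1,-0.1,0,0,0]]' 0 40
python3 -m jog '[[-0.8,-1,0,0,0,0],[-0.8,-1,0,0,0,0],[-0.8,-1,0,0,0,0],[-0.8,-1,0,0,0,0],[-0.8,-1,0,0,0,0],[-0.8,-1,0,0,0,0],[-0.8,-1,0,0,0,0]]'
python3 -m jog '[[-0.8,-1,0,0,0,0],[-0.8,-1,0,0,0,0],[-0.8,-1,0,0,0,0],[-0.8,-1,0,0,0,0],[-0.8,-1,0,0,0,0],[-0.8,-1,0,0,0,0],[-0.8,-1,0,0,0,0]]'
python3 plan.py 567 -375 180 180 0 175
```

```text
time: 0.9
tool_pos: [290.4, 277.6, 256.7]
tcp_rot: [180.0, 0.1, 163.7]
ft_force: [0.3, 0.6, -0.1]
finger_gap: 0.2
time: 1.6
tool_pos: [412.6, -18.9, 256.2]
tcp_rot: [-179.9, 0.0, 163.7]
ft_force: [-0.3, -0.4, -0.3]
finger_gap: 0.2
time: 2.3
tool_pos: [534.7, -314.8, 254.9]
tcp_rot: [-180.0, -0.1, 163.7]
ft_force: [-0.1, -0.0, 0.9]
finger_gap: 0.1
[-0.1919, -0.1948, 0.2996, -0.0001, -0.0004, -0.0628] 2.0
```

```bash
python3 -m jog '[[-0.192,-0.195,0.3,0,0,-0.063],[-0.192,-0.195,0.3,0,0,-0.063],[-0.192,-0.195,0.3,0,0,-0.063],[-0.192,-0.195,0.3,0,0,-0.063],[-0.192,-0.195,0.3,0,0,-0.063]]'
python3 plan.py 567 -375 156 180 0 175
python3 - <<'E'
from h import *
a=r.snapshot("top")["pixels"];b=r.snapshot("scene")["pixels"]
crop(b,95,150,100,90,8,"s_b1.png")
E
```

```text
time: 2.8
tool_pos: [567.8, -371.0, 183.2]
tcp_rot: [-179.9, 0.1, 175.2]
ft_force: [0.0, 0.4, -0.5]
finger_gap: 0.2
[0.0019, -0.0162, 0.109, -0.0003, 0.0007, 0.001] 0.6
```

View pics/s_b1.png

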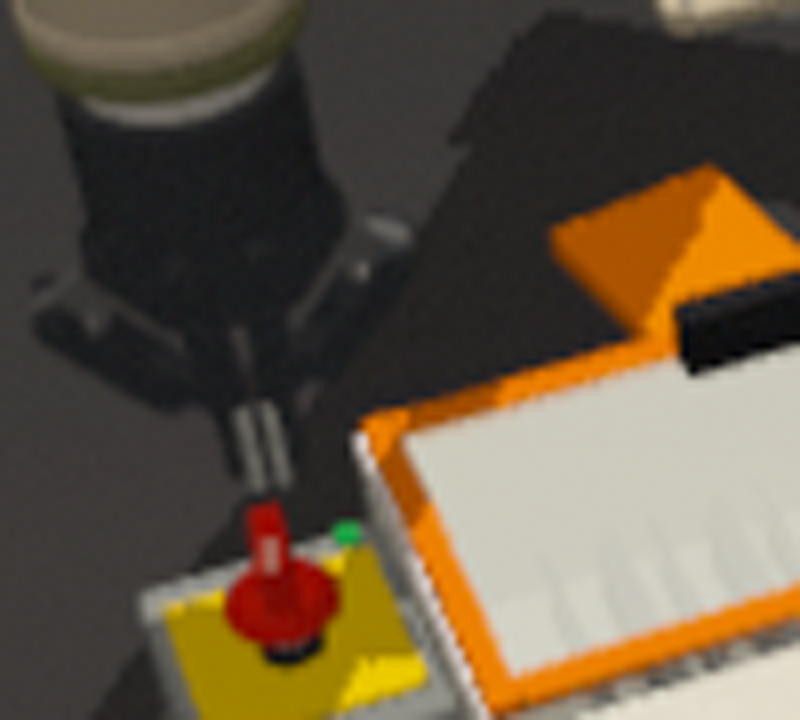

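The closed fingertips at crop (262,490) sit right above the ridge (265,510). Now I'll press.

```bash
python3 -m jog '[[0.002,-0.016,0.1,0,0,0],[0.002,-0.016,0.1,0,0,0],[0.002,-0.016,0.116,0,0,0],[0.002,-0.016,0.116,0,0,0]]'
python3 -m jog '[[0,0,0.014,0,0,0],[0,0,0.014,0,0,0],[0,0,0.02,0,0,0],[0,0,0.02,0,0,0],[0,0,0.02,0,0,0]]'
```

```text
time: 3.3
tool_pos: [566.8, -374.9, 153.9]
tcp_rot: [-180.0, 0.1, 175.2]
ft_force: [-2.1, 1.5, 1.3]
finger_gap: -0.6
time: 3.8
tool_pos: [567.1, -375.3, 149.0]
tcp_rot: [-179.9, 0.1, 175.2]
ft_force: [-0.5, 2.4, 8.5]
finger_gap: 0.2
```

```bash
python3 -m jog '[[0,0,0.012,0,0,0],[0,0,0.012,0,0,0],[0,0,0.012,0,0,0],[0,0,0.012,0,0,0]]'
python3 - <<'E'
from h import *
b=r.snapshot("scene")["pixels"]
crop(b,95,150,100,90,8,"s_b2.png")
E
```

```text
time: 4.2
tool_pos: [567.5, -375.6, 148.6]
tcp_rot: [-179.9, 0.2, 175.2]
ft_force: [-6.2, 5.9, 22.0]
finger_gap: 0.3
```

View pics/s_b2.png

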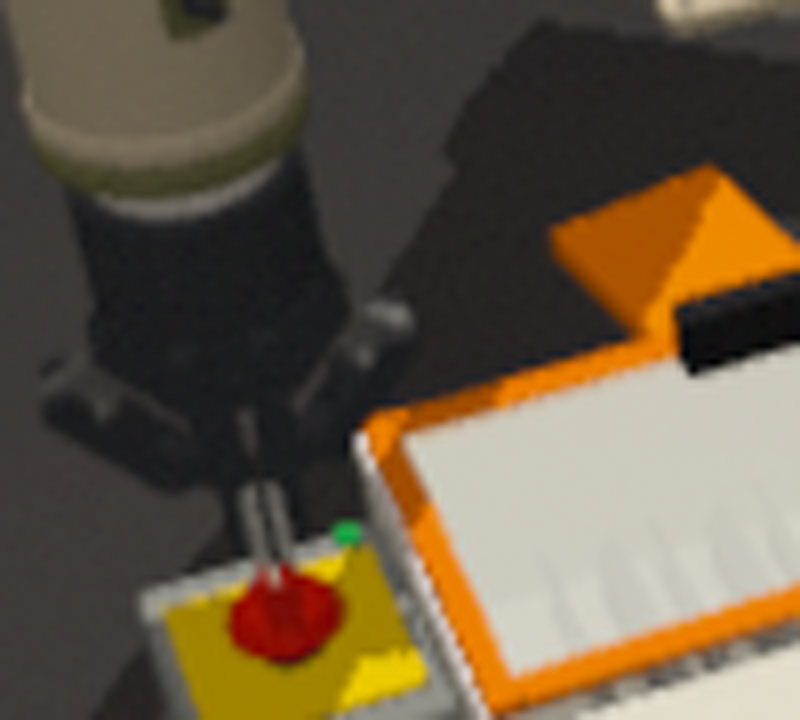

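The button head at crop (287,610) has sunk and its stem is hidden. At 22 N it is bottomed out. Next, the handle.

```bash
python3 -m jog '[[0,0,-0.25,0,0,0],[0,0,-0.25,0,0,0],[0,0,-0.25,0,0,0],[0,0,-0.25,0,0,0]]' 0.55 60
python3 - <<'E'
from fit import *
from plan import rowfor
d,_=np.load("poses.npy")
h0=W(d,(-60,0,138.5))[0];h1=W(d,(105,0,138.5))[0];print(h0,h1)
print(rowfor((*h0[:2],215),(180,0,92.4)))
for k in(-92,-46,0,46,92):print(k,W(d,(0,k,12)))
E
```

```text
time: 4.65
tool_pos: [566.3, -375.1, 206.5]
tcp_rot: [-180.0, 0.0, 175.2]
ft_force: [-1.1, -0.1, -0.9]
finger_gap: 47.1
[ 497.99009653 -166.58230655  138.5       ] [ 662.84433214 -159.64826014  138.5       ]
([0.3424, 0.8084, -0.0343, -0.0, 0.0001, 0.46], np.float64(9.6))
-92 [[ 561.80334747 -255.97956044   12.        ]]
-46 [[ 559.87021938 -210.02019778   12.        ]]
0 [[ 557.9370913  -164.06083513   12.        ]]
46 [[ 556.00396321 -118.10147247   12.        ]]
92 [[554.07083512 -72.14210981  12.        ]]
```

```bash
python3 -m jog '[[0.342,0.808,-0.034,0,0,0.46],[0.342,0.808,-0.034,0,0,0.46],[0.342,0.808,-0.034,0,0,0.46],[0.342,0.808,-0.034,0,0,0.46],[0.342,0.808,-0.034,0,0,0.46],[0.342,0.808,-0.034,0,0,0.46],[0.342,0.808,-0.034,0,0,0.46],[0.342,0.808,-0.034,0,0,0.46],[0.342,0.808,-0.034,0,0,0.46],[0.342,0.808,-0.034,0,0,0.46]]'
python3 -m jog '[[0,0,0,0,0,0.005],[0,0,0,0,0,0.005]]'
python3 plan.py 498 -166.6 132 180 0 92.4
python3 - <<'E'
from h import *
b=r.snapshot("scene")["pixels"]
crop(b,130,120,110,95,7,"s_h1.png")
E
```

```text
time: 5.65
tool_pos: [497.0, -166.2, 213.0]
tcp_rot: [-179.8, -0.1, 92.1]
ft_force: [-0.1, 0.3, 0.5]
finger_gap: 46.8
time: 5.85
tool_pos: [497.4, -166.3, 213.8]
tcp_rot: [-179.9, -0.1, 91.6]
ft_force: [0.2, -1.1, -0.1]
finger_gap: 46.8
[-0.0015, 0.0032, 0.3272, -0.0007, -0.0003, -0.0044] 1.6
```

View pics/s_h1.png

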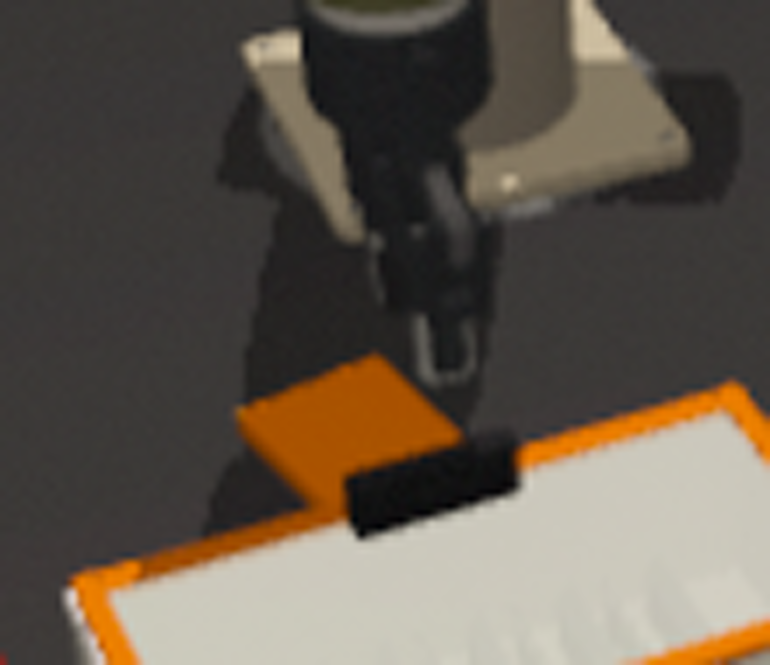

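The fingers at crop (445,380) are above the handle (435,485). I'll descend and grip lightly.

```bash
python3 -m jog '[[-0.001,0.003,0.327,0,0,-0.004],[-0.001,0.003,0.327,0,0,-0.004],[-0.001,0.003,0.327,0,0,-0.004],[-0.001,0.003,0.327,0,0,-0.004],[-0.001,0.003,0.327,0,0,-0.004]]'
python3 -m jog '[[0,0,0,0,0,0],[0,0,0,0,0,0],[0,0,0,0,0,0],[0,0,0,0,0,0],[0,0,0,0,0,0],[0,0,0,0,0,0]]' 0 40
```

```text
time: 6.4
tool_pos: [500.2, -167.4, 136.0]
tcp_rot: [179.8, 0.1, 92.2]
ft_force: [-0.3, -0.4, 0.6]
finger_gap: 46.7
time: 7.0
tool_pos: [499.7, -167.3, 135.3]
tcp_rot: [179.9, 0.1, 92.2]
ft_force: [-1.7, 0.6, 6.2]
finger_gap: 13.1
```

```bash
python3 plan.py 664.5 -160.4 135.3 180 0 92.4
python3 -m jog '[[0,0.1,0,0,0,0],[0,0.2,0,0,0,0],[0,0.3,0,0,0,0],[0,0.4,0,0,0,0],[0,0.5,0,0,0,0],[0,0.6,0,0,0,0],[0,0.6,0,0,0,0]]'
python3 plan.py 664.5 -160.4 135.3 180 0 92.4
```

```text
[0.0017, 0.6596, 0.0015, 0.0007, 0.0004, -0.0009] 3.3
time: 7.7
tool_pos: [652.2, -160.2, 135.3]
tcp_rot: [179.8, 0.0, 92.3]
ft_force: [1.7, 2.9, 7.2]
finger_gap: 12.8
[-0.0026, 0.049, 0.0003, 0.0014, 0.0001, -0.0005] 0.2
```

```bash
python3 -m jog '[[0,0.03,0,0,0,0],[0,0.05,0,0,0,0],[0,0.06,0,0,0,0],[0,0.06,0,0,0,0],[0,0.06,0,0,0,0]]'
```

```text
time: 8.2
tool_pos: [662.6, -159.8, 135.3]
tcp_rot: [-179.9, -0.1, 92.3]
ft_force: [-12.9, 5.4, 13.7]
finger_gap: 12.8
```

```bash
python3 -m jog '[[0,0.012,0,0,0,0],[0,0.016,0,0,0,0],[0,0.016,0,0,0,0],[0,0.016,0,0,0,0]]'
```

```text
time: 8.6
tool_pos: [662.7, -159.7, 135.3]
tcp_rot: [-179.4, -0.1, 92.2]
ft_force: [-34.7, 6.2, 25.5]
finger_gap: 13.2
```

Hard stop reached (34 N, no further motion). I'll relax, release, lift and take a look.

```bash
python3 -m jog '[[0,-0.018,0,0,0,0],[0,-0.018,0,0,0,0],[0,-0.018,0,0,0,0]]'
python3 -m jog '[[0,0,0,0,0,0],[0,0,0,0,0,0],[0,0,0,0,0,0],[0,0,0,0,0,0],[0,0,-0.15,0,0,0],[0,0,-0.35,0,0,0],[0,0,-0.55,0,0,0],[0,0,-0.55,0,0,0]]' 0.55
python3 plan.py 540 60 280 180 0 180
```

```text
time: 8.9
tool_pos: [662.6, -159.8, 135.3]
tcp_rot: [-179.9, -0.0, 92.3]
ft_force: [-9.6, 3.9, 11.0]
finger_gap: 13.0
time: 9.7
tool_pos: [666.7, -161.6, 281.9]
tcp_rot: [179.2, 0.3, 92.2]
ft_force: [1.0, -0.1, 1.2]
finger_gap: 46.9
[0.9054, -0.4724, -0.0039, 0.0023, 0.0048, -0.4877] 10.2
```

```bash
cat > look.py <<'E'
import sys
from h import *
n=sys.argv[1]
for c in("top","scene"):
    s=r.snapshot(c); a=s["pixels"]
    if c=="top": crop(a,90,70,320,170,2.5,f"{n}_t.png")
    else: crop(a,100,130,290,190,2.7,f"{n}_s.png")
E
python3 look.py L1
```

```text
(no output)
```

View pics/L1_t.png

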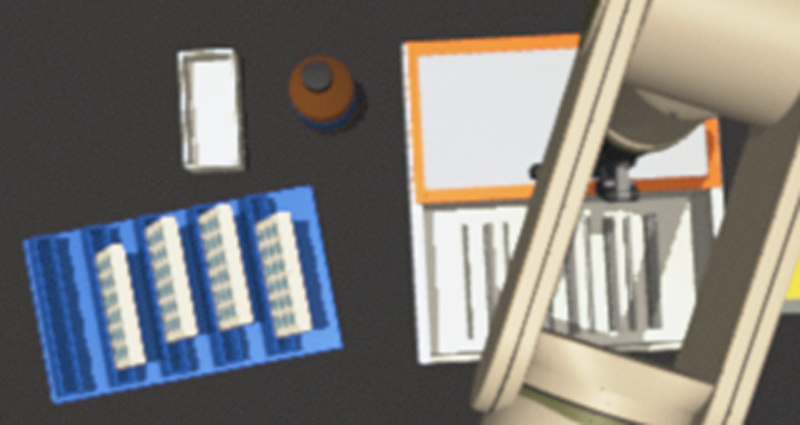

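View pics/L1_s.png

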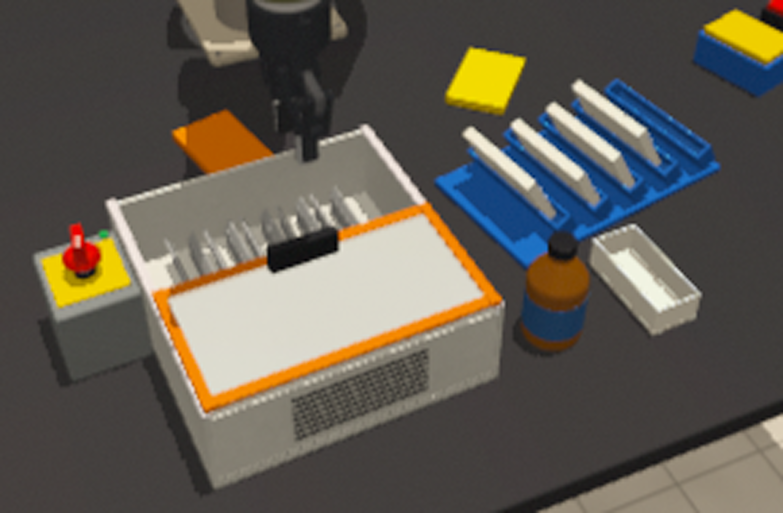

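The window at L1_t (570,115) is over the fan housing, the rack is exposed, and the plates haven't moved. Now the approach to plate 1 (nearest the dryer).

```bash
cat > gp.py <<'E'
import sys
from fit import *
from plan import rowfor
d,st=np.load("poses.npy")
a=0.52
PX=[-6.5,14.1,11.8,-5.9]
try: PX=np.load("px.npy").tolist()
except Exception: pass
M=np.diag([-1.,1,-1])
def grasp(i,back,depth=30):
    x,y,z=PX[i],-115.2+60*i,56.5
    Rp=Rot.from_euler("z",st[2])*Rot.from_euler("x",a)
    Rt=Rp*Rot.from_matrix(M)
    p=W(st,(x,y,z))[0]+Rp.apply([0,0,42.75-depth+back])
    return p,Rt.as_euler("xyz",degrees=True)
def slot(y,z,depth=30): # z: plate bottom above chamber floor
    Rt=Rot.from_euler("z",d[2])*Rot.from_matrix(M)
    p=W(d,(0,y,12+85.5-depth+z))[0]
    return p,Rt.as_euler("xyz",degrees=True)
if __name__=="__main__":
    v=[float(q) for q in sys.argv[2:]]
    p,e=(grasp(int(v[0])-1,*v[1:]) if sys.argv[1]=="g" else slot(*v))
    print(np.round(p,1),np.round(e,1));print(*rowfor(p,e))
E
python3 gp.py g 1 130; python3 gp.py s -92 100
```

```text
[571.1  78.5 180.4] [ 150.2    0.  -169.3]
[0.9722, -0.3375, 0.3706, -0.1217, 0.1435, -0.5327] 11.8
[ 561.8 -256.   167.5] [-180.     0.  -177.6]
[-0.3634, -0.4267, 0.424, 0.0007, 0.0016, -0.5011] 10.5
```

```bash
python3 -m jog '[[0.972,-0.337,0.1,-0.122,0.144,-0.533],[0.972,-0.337,0.1,-0.122,0.144,-0.533],[0.972,-0.337,0.1,-0.122,0.144,-0.533],[0.972,-0.337,0.1,-0.122,0.144,-0.533],[0.972,-0.337,0.1,-0.122,0.144,-0.533],[0.972,-0.337,0.1,-0.122,0.144,-0.533],[0.972,-0.337,0.1,-0.122,0.144,-0.533],[0.972,-0.337,0.1,-0.122,0.144,-0.533],[0.972,-0.337,0.1,-0.122,0.144,-0.533],[0.972,-0.337,0.1,-0.122,0.144,-0.533]]' 0.42
python3 -m jog '[[0,0,0,0,0,0],[0,0,0,0,0,0]]'
python3 gp.py g 1 60
```

```text
time: 10.8
tool_pos: [568.5, 79.2, 244.0]
tcp_rot: [153.8, -3.8, 176.0]
ft_force: [-0.2, -0.0, 1.2]
finger_gap: 35.9
time: 11.0
tool_pos: [569.1, 79.0, 244.3]
tcp_rot: [154.0, -4.0, 175.4]
ft_force: [-0.5, -0.1, 0.5]
finger_gap: 35.8
[564.7 112.7 119.6] [ 150.2    0.  -169.3]
[-0.0063, -0.0992, 0.5072, -0.018, 0.0203, -0.0853] 2.6
```

```bash
python3 -m jog '[[-0.006,-0.099,0.3,-0.018,0.02,-0.085],[-0.006,-0.099,0.3,-0.018,0.02,-0.085],[-0.006,-0.099,0.3,-0.018,0.02,-0.085],[-0.006,-0.099,0.3,-0.018,0.02,-0.085],[-0.006,-0.099,0.3,-0.018,0.02,-0.085]]'
python3 gp.py g 1 0; python3 look.py L2
```

```text
time: 11.5
tool_pos: [568.1, 90.0, 170.4]
tcp_rot: [150.3, 0.4, -169.4]
ft_force: [0.1, -0.2, -0.1]
finger_gap: 35.9
[559.2 142.   67.6] [ 150.2    0.  -169.3]
[-0.0007, -0.0201, 0.4619, -0.0007, 0.0019, 0.0011] 2.3
```

View pics/L2_t.png

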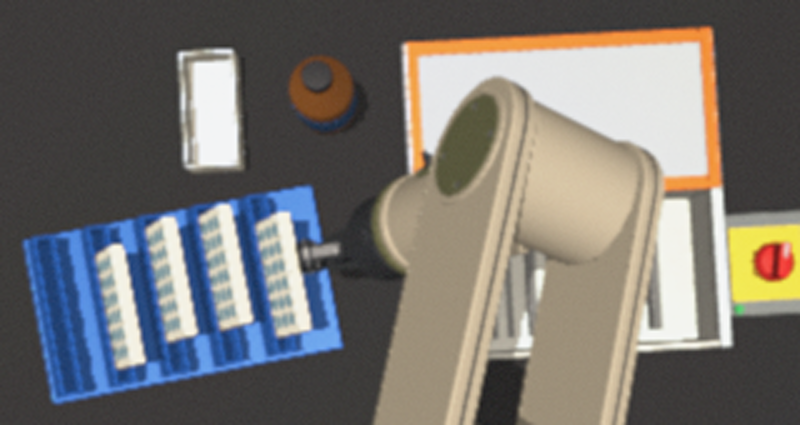

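View pics/L2_s.png

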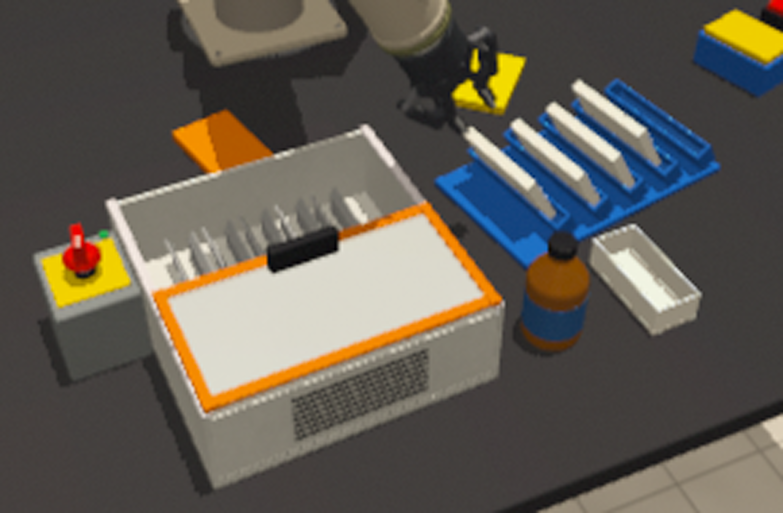

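The fingers at L2_t (320,253) are lined up with plate 1 (285,275) along the tilt. I'll descend in stages and watch the force.

```bash
python3 -m jog '[[-0.001,-0.02,0.12,-0.001,0.002,0.001],[-0.001,-0.02,0.24,-0.001,0.002,0.001],[-0.001,-0.02,0.3,-0.001,0.002,0.001],[-0.001,-0.02,0.3,-0.001,0.002,0.001]]'
python3 gp.py g 1 0
python3 - <<'E'
from h import *
crop(r.snapshot("scene")["pixels"],240,135,110,90,7,"g1.png");crop(r.snapshot("top")["pixels"],180,140,80,70,9,"g1t.png")
E
```

```text
time: 12.0
tool_pos: [559.9, 123.4, 99.3]
tcp_rot: [150.0, -0.3, -169.1]
ft_force: [-0.5, -0.1, -0.8]
finger_gap: 36.0
[559.2 142.   67.6] [ 150.2    0.  -169.3]
[-0.012, 0.0004, 0.1466, 0.0011, -0.0021, 0.0005] 0.7
```

View pics/g1.png

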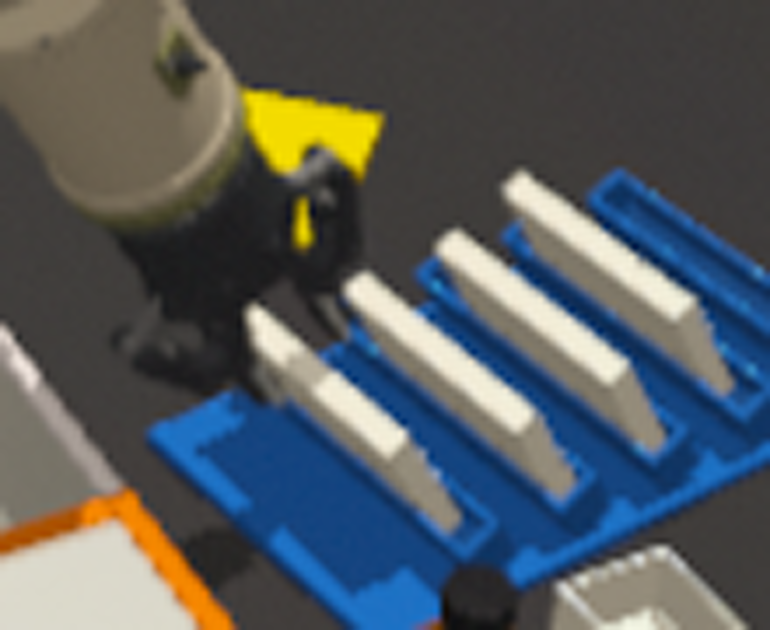

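View pics/g1t.png

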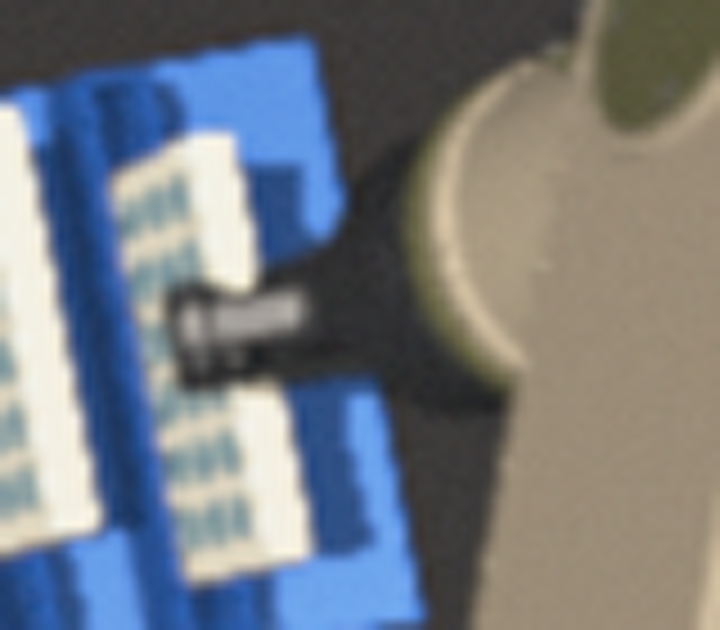

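The fingers straddle plate 1 near its middle. I'll go down and grip.

```bash
python3 -m jog '[[-0.012,0,0.08,0.001,-0.002,0],[-0.012,0,0.147,0.001,-0.002,0],[-0.012,0,0.147,0.001,-0.002,0],[-0.012,0,0.147,0.001,-0.002,0]]'
python3 gp.py g 1 0
python3 -m jog '[[0,0,0,0,0,0],[0,0,0,0,0,0],[0,0,0,0,0,0],[0,0,0,0,0,0],[0,0,0,0,0,0],[0,0,0,0,0,0]]' 0 40
```

```text
time: 12.5
tool_pos: [560.5, 141.0, 68.7]
tcp_rot: [150.2, 0.2, -169.3]
ft_force: [0.0, -0.7, -0.1]
finger_gap: 35.8
[559.2 142.   67.6] [ 150.2    0.  -169.3]
[0.0044, 0.0022, 0.0065, -0.0, 0.0006, 0.0008] 0.0
time: 13.1
tool_pos: [561.5, 140.6, 69.5]
tcp_rot: [150.3, 0.3, -169.3]
ft_force: [-1.2, -3.5, 6.7]
finger_gap: 13.9
```

```bash
python3 -m jog '[[0,0,-0.06,0,0,0],[0,0,-0.14,0,0,0],[0,0,-0.22,0,0,0],[0,0,-0.38,0,0,0],[0,0,-0.54,0,0,0],[0,0,-0.7,0,0,0],[0,0,-0.7,0,0,0]]'
python3 gp.py s -92 140; python3 look.py L3
```

```text
time: 13.8
tool_pos: [579.4, 52.4, 227.0]
tcp_rot: [150.5, 0.7, -169.4]
ft_force: [-0.4, -0.6, -0.3]
finger_gap: 14.1
[ 561.8 -256.   207.5] [-180.     0.  -177.6]
[0.2966, -1.0805, -0.5261, 0.1639, -0.0079, 0.0454] 6.2
```

View pics/L3_s.png

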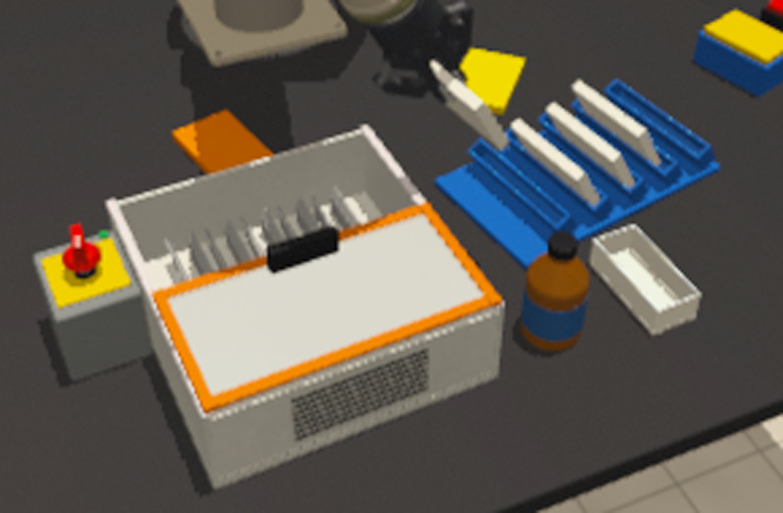

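View pics/L3_t.png

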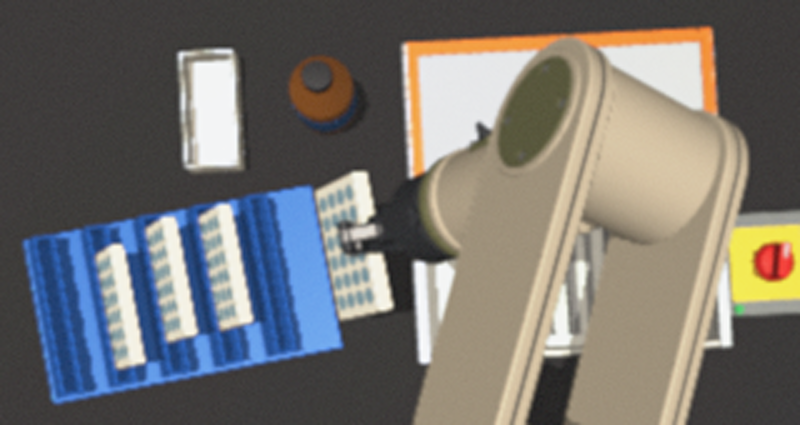

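```bash
python3 -m jog '[[0.26,-0.95,-0.55,0.164,-0.008,0.045],[0.26,-0.95,-0.55,0.164,-0.008,0.045],[0.26,-0.95,-0.55,0.164,-0.008,0.045],[0.26,-0.95,-0.55,0.164,-0.008,0.045],[0.26,-0.95,-0.55,0.164,-0.008,0.045],[0.26,-0.95,-0.55,0.164,-0.008,0.045],[0.26,-0.95,-0.55,0.164,-0.008,0.045],[0.26,-0.95,-0.55,0.164,-0.008,0.045]]'
python3 gp.py s -92 110; python3 look.py L4
python3 - <<'E'
from fit import *
d,_=np.load("poses.npy")
print(proj(s,W(d,[(x,y,z) for y in(-92,-46,0,46,92) for x,z in((-65,12),(-65,51))])).round(1).tolist())
crop(r.snapshot("scene")["pixels"],130,140,130,100,6,"rack_s.png")
E
```

```text
time: 14.7
tool_pos: [562.3, -225.8, 219.4]
tcp_rot: [179.7, -0.7, -177.5]
ft_force: [-0.3, 0.3, -0.7]
finger_gap: 13.8
[ 561.8 -256.   177.5] [-180.     0.  -177.6]
[0.0053, -0.1214, 0.1672, 0.0017, -0.0038, 0.0007] 1.0
[[168.2, 224.8], [166.8, 216.0], [181.6, 220.5], [180.5, 211.8], [194.8, 216.3], [194.0, 207.6], [207.7, 212.3], [207.1, 203.6], [220.3, 208.3], [219.9, 199.6]]
```

View pics/L4_t.png

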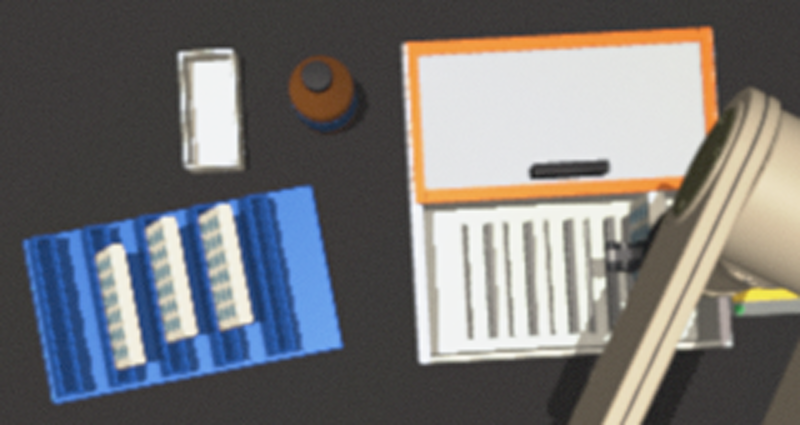

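View pics/rack_s.png

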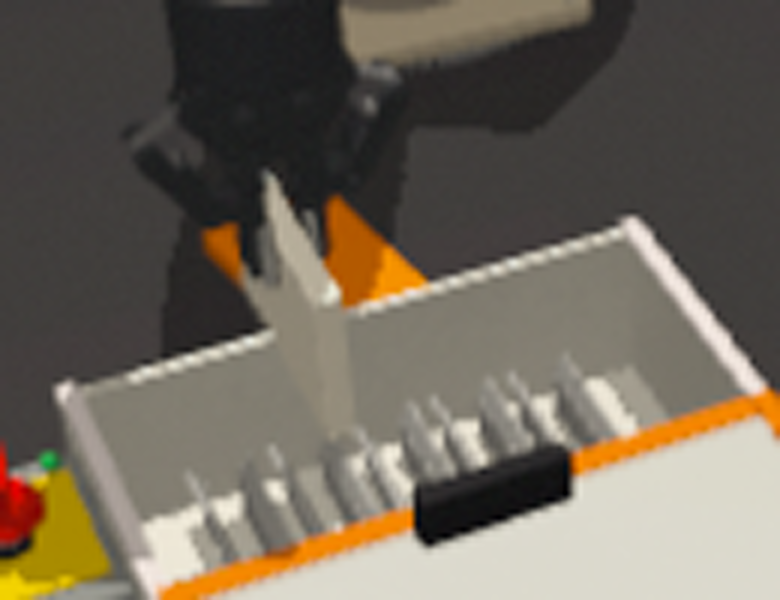

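```bash
python3 - <<'E'
from fit import *
d,_=np.load("poses.npy")
sn=r.snapshot("top");im=sn["pixels"].copy()
k=6;x0,y0,w,h=250,140,130,80
c=cv2.resize(im[y0:y0+h,x0:x0+w,::-1],None,fx=k,fy=k,interpolation=cv2.INTER_CUBIC)
for y in(-92,-46,0,46,92):
    q=((proj(sn,W(d,[(-65,y,12),(65,y,12)]))-[x0,y0]+.5)*k-.5).astype(int)
    cv2.line(c,tuple(map(int,q[0])),tuple(map(int,q[1])),(0,0,255),1)
cv2.imwrite("pics/rack_t.png",c)
E
```

```text
(no output)
```

View pics/rack_t.png

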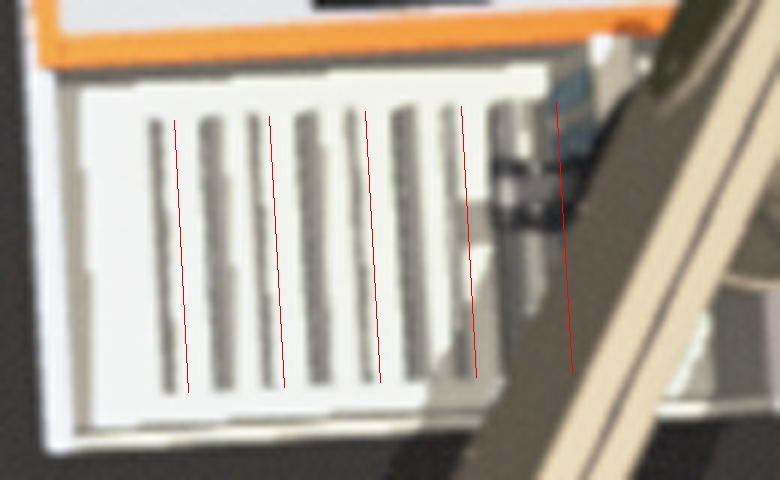

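Slot centre lines from my fit fall mid-gap between rib pairs (e.g. 373 between 368 and 393 plus flare) and match the rib ends, so the model is good. Inserting plate 1 in the slot at y = -92.

```bash
python3 -m jog '[[0.005,-0.121,0.1,0.002,-0.004,0.001],[0.005,-0.121,0.15,0.002,-0.004,0.001],[0.005,-0.121,0.167,0.002,-0.004,0.001],[0.005,-0.121,0.167,0.002,-0.004,0.001]]'
python3 gp.py s -92 45
```

```text
time: 15.3
tool_pos: [562.7, -255.0, 178.8]
tcp_rot: [-179.9, 0.1, -177.5]
ft_force: [-0.3, 1.0, -0.7]
finger_gap: 13.7
[ 561.8 -256.   112.5] [-180.     0.  -177.6]
[0.0045, -0.0033, 0.265, -0.0005, 0.0006, 0.0003] 1.3
```

```bash
python3 - <<'E'
from fit import *
crop(r.snapshot("scene")["pixels"],130,140,130,100,6,"in1.png")
E
```

```text
(no output)
```

View pics/in1.png

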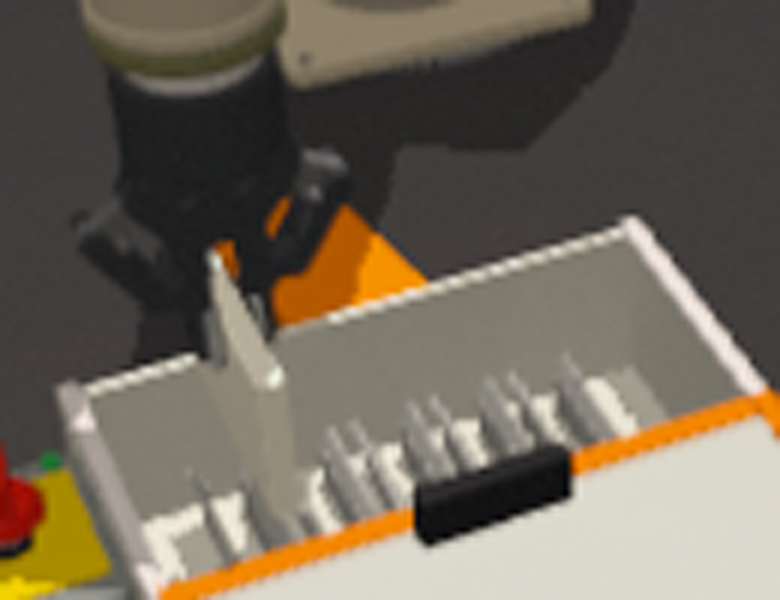

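```bash
python3 -m jog '[[0.004,-0.003,0.1,0,0,0],[0.004,-0.003,0.2,0,0,0],[0.004,-0.003,0.265,0,0,0],[0.004,-0.003,0.3,0,0,0],[0.004,-0.003,0.3,0,0,0]]'
python3 gp.py s -92 15
```

```text
time: 15.85
tool_pos: [562.0, -256.7, 103.7]
tcp_rot: [-179.9, 0.1, -177.6]
ft_force: [-0.1, 0.8, -0.8]
finger_gap: 14.0
[ 561.8 -256.    82.5] [-180.     0.  -177.6]
[0.0008, 0.0031, 0.085, -0.0007, 0.0007, 0.0002] 0.4
```

```bash
python3 -m jog '[[0.001,0.003,0.05,0,0,0],[0.001,0.003,0.09,0,0,0],[0.001,0.003,0.11,0,0,0],[0.001,0.003,0.11,0,0,0]]'
python3 gp.py s -92 0
```

```text
time: 16.25
tool_pos: [561.5, -256.3, 75.9]
tcp_rot: [-179.9, 0.1, -177.6]
ft_force: [-0.7, 0.3, -1.3]
finger_gap: 14.0
[ 561.8 -256.    67.5] [-180.     0.  -177.6]
[-0.0011, 0.0012, 0.0337, -0.0006, 0.0006, 0.0] 0.2
```

```bash
python3 -m jog '[[-0.001,0.001,0.01,0,0,0],[-0.001,0.001,0.02,0,0,0],[-0.001,0.001,0.03,0,0,0],[-0.001,0.001,0.03,0,0,0]]'
python3 -m jog '[[0,0,0.004,0,0,0],[0,0,0.008,0,0,0],[0,0,0.008,0,0,0]]'
```

```text
time: 16.65
tool_pos: [562.3, -256.4, 69.3]
tcp_rot: [-179.8, 0.2, -177.6]
ft_force: [-0.6, -0.8, -0.3]
finger_gap: 13.7
time: 16.95
tool_pos: [562.5, -256.4, 67.6]
tcp_rot: [-179.8, 0.2, -177.6]
ft_force: [0.4, 0.2, -0.1]
finger_gap: 13.8
```

```bash
python3 -m jog '[[0,0,0.006,0,0,0],[0,0,0.012,0,0,0],[0,0,0.012,0,0,0]]'
```

```text
time: 17.25
tool_pos: [562.8, -256.8, 67.1]
tcp_rot: [-179.8, 0.2, -177.6]
ft_force: [-8.3, 2.5, 17.0]
finger_gap: 13.9
```

Floor contact came at z≈67.2, close to the model's 67.5. Release and lift.

```bash
python3 -m jog '[[0,0,-0.008,0,0,0],[0,0,-0.008,0,0,0],[0,0,-0.008,0,0,0],[0,0,-0.008,0,0,0],[0,0,-0.008,0,0,0]]' 0.28
python3 -m jog '[[0,0,-0.06,0,0,0],[0,0,-0.15,0,0,0],[0,0,-0.3,0,0,0],[0,0,-0.5,0,0,0],[0,0,-0.65,0,0,0],[0,0,-0.65,0,0,0]]'
python3 gp.py g 2 100
python3 - <<'E'
from fit import *
crop(r.snapshot("scene")["pixels"],130,140,130,100,6,"in1b.png")
E
```

```text
time: 17.75
tool_pos: [562.4, -256.4, 66.4]
tcp_rot: [-179.8, 0.2, -177.6]
ft_force: [0.1, 0.5, 0.5]
finger_gap: 23.7
time: 18.35
tool_pos: [565.2, -257.7, 238.9]
tcp_rot: [-179.4, 0.9, -177.6]
ft_force: [-0.3, 0.1, 0.8]
finger_gap: 23.9
[577.5 156.  154.3] [ 150.2    0.  -169.3]
[-0.1142, 1.6547, 0.3233, -0.1688, 0.0164, -0.0435] 8.4
```

View pics/in1b.png

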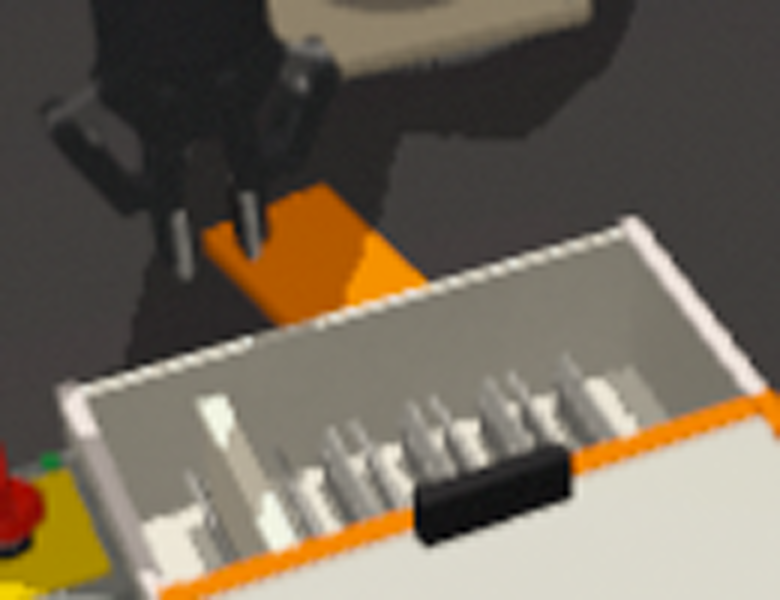

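Plate 1 stands in its slot (crop (240,480)). On to plate 2.

```bash
python3 -m jog '[[-0.1,0.95,0,-0.169,0.016,-0.043],[-0.1,0.95,0,-0.169,0.016,-0.043],[-0.1,0.95,0,-0.169,0.016,-0.043],[-0.1,0.95,0,-0.169,0.016,-0.043],[-0.1,0.95,0,-0.169,0.016,-0.043],[-0.1,0.95,0,-0.169,0.016,-0.043],[-0.1,0.95,0,-0.169,0.016,-0.043]]' 0.42
python3 gp.py g 2 100; python3 look.py L5
```

```text
time: 19.1
tool_pos: [576.3, -16.9, 227.9]
tcp_rot: [149.7, -0.6, -169.4]
ft_force: [-0.1, -0.4, -0.2]
finger_gap: 35.7
[577.5 156.  154.3] [ 150.2    0.  -169.3]
[-0.1359, 0.4379, 0.5952, 0.003, -0.003, -0.0018] 3.8
```

View pics/L5_t.png

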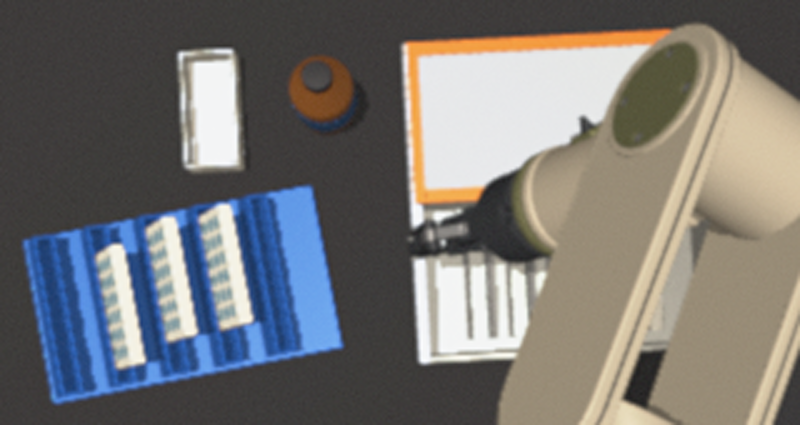

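View pics/L5_s.png

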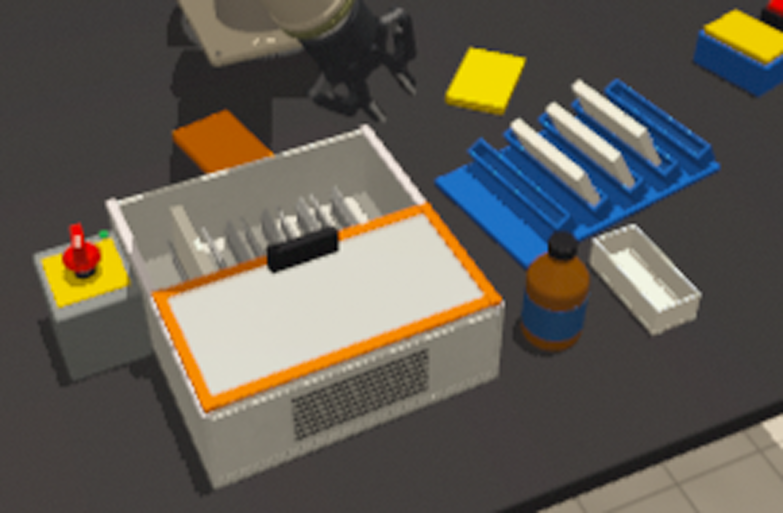

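The remaining plates are unmoved.

```bash
python3 -m jog '[[-0.136,0.438,0.595,0.003,-0.003,-0.002],[-0.136,0.438,0.595,0.003,-0.003,-0.002],[-0.136,0.438,0.595,0.003,-0.003,-0.002],[-0.136,0.438,0.595,0.003,-0.003,-0.002],[-0.136,0.438,0.595,0.003,-0.003,-0.002]]'
python3 gp.py g 2 40
```

```text
time: 19.7
tool_pos: [576.4, 158.2, 152.6]
tcp_rot: [150.1, -0.1, -169.2]
ft_force: [0.1, -0.1, -0.4]
finger_gap: 36.1
[572.  185.3 102.3] [ 150.2    0.  -169.3]
[-0.0036, -0.0054, 0.2292, 0.0005, -0.0009, 0.0002] 1.1
```

```bash
python3 -m jog '[[-0.004,-0.005,0.1,0,-0.001,0],[-0.004,-0.005,0.2,0,-0.001,0],[-0.004,-0.005,0.229,0,-0.001,0],[-0.004,-0.005,0.229,0,-0.001,0]]'
python3 gp.py g 2 0
python3 - <<'E'
from h import *
crop(r.snapshot("scene")["pixels"],240,135,110,90,7,"g2.png")
E
```

```text
time: 20.1
tool_pos: [574.0, 181.5, 104.0]
tcp_rot: [150.2, 0.1, -169.5]
ft_force: [0.6, 1.0, -0.1]
finger_gap: 36.0
[568.3 204.8  67.6] [ 150.2    0.  -169.3]
[0.0058, 0.0108, 0.174, -0.0, 0.0012, -0.0005] 0.9
```

View pics/g2.png

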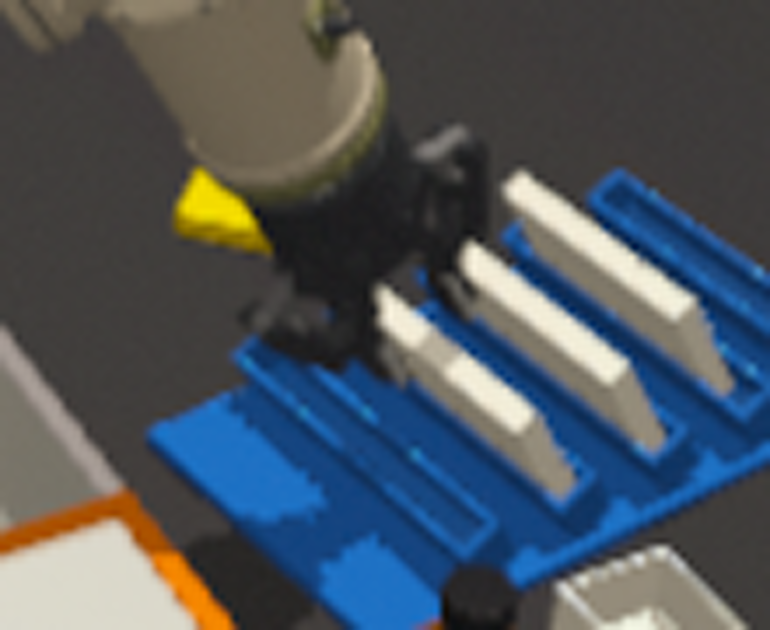

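```bash
python3 -m jog '[[0.006,0.01,0.08,0,0.001,0],[0.006,0.01,0.15,0,0.001,0],[0.006,0.01,0.174,0,0.001,0],[0.006,0.01,0.174,0,0.001,0]]'
python3 gp.py g 2 0
python3 -m jog '[[0,0,0,0,0,0],[0,0,0,0,0,0],[0,0,0,0,0,0],[0,0,0,0,0,0],[0,0,0,0,0,0],[0,0,0,0,0,0]]' 0 40
```

```text
time: 20.55
tool_pos: [568.2, 205.5, 67.4]
tcp_rot: [150.2, -0.0, -169.4]
ft_force: [-0.2, -0.3, -0.1]
finger_gap: 36.0
[568.3 204.8  67.6] [ 150.2    0.  -169.3]
[-0.0001, -0.0022, -0.002, 0.0, 0.0001, -0.0002] 0.0
time: 21.15
tool_pos: [569.6, 205.1, 68.9]
tcp_rot: [150.2, 0.2, -169.4]
ft_force: [-0.0, -3.5, 4.2]
finger_gap: 13.6
```

```bash
python3 -m jog '[[0,0,-0.06,0,0,0],[0,0,-0.14,0,0,0],[0,0,-0.22,0,0,0],[0,0,-0.38,0,0,0],[0,0,-0.54,0,0,0],[0,0,-0.7,0,0,0],[0,0,-0.7,0,0,0]]'
python3 gp.py s -46 140; python3 look.py L6
```

```text
time: 21.85
tool_pos: [588.0, 117.2, 227.0]
tcp_rot: [150.4, 0.6, -169.5]
ft_force: [1.3, 0.1, -0.1]
finger_gap: 13.7
[ 559.9 -210.   207.5] [-180.     0.  -177.6]
[0.3491, -1.1383, -0.5609, 0.1643, -0.0081, 0.0447] 6.6
```

View pics/L6_s.png

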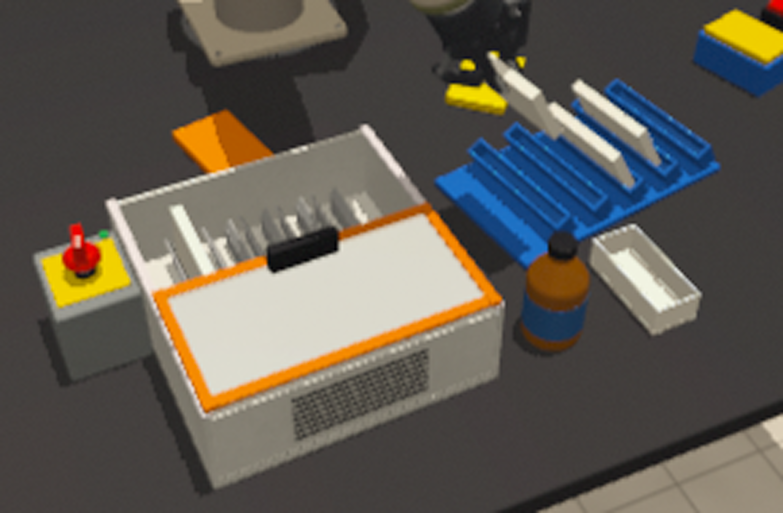

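Plate 2 is held, and plate 1 stands in its slot. Carry to the slot at y = -46.

```bash
python3 -m jog '[[0.31,-1,-0.55,0.164,-0.008,0.045],[0.31,-1,-0.55,0.164,-0.008,0.045],[0.31,-1,-0.55,0.164,-0.008,0.045],[0.31,-1,-0.55,0.164,-0.008,0.045],[0.31,-1,-0.55,0.164,-0.008,0.045],[0.31,-1,-0.55,0.164,-0.008,0.045],[0.31,-1,-0.55,0.164,-0.008,0.045],[0.31,-1,-0.55,0.164,-0.008,0.045]]'
python3 gp.py s -46 110
```

```text
time: 22.75
tool_pos: [559.7, -174.7, 213.1]
tcp_rot: [179.7, -0.8, -177.6]
ft_force: [-0.2, -0.4, -1.1]
finger_gap: 13.7
[ 559.9 -210.   177.5] [-180.     0.  -177.6]
[0.0031, -0.142, 0.1418, 0.0016, -0.0044, -0.0002] 1.0
```

```bash
python3 -m jog '[[0.003,-0.142,0.1,0.002,-0.004,0],[0.003,-0.142,0.142,0.002,-0.004,0],[0.003,-0.142,0.142,0.002,-0.004,0],[0.003,-0.142,0.142,0.002,-0.004,0]]'
python3 gp.py s -46 35
python3 - <<'E'
from fit import *
crop(r.snapshot("scene")["pixels"],130,140,130,100,6,"in2.png")
E
```

```text
time: 23.15
tool_pos: [561.2, -208.3, 179.0]
tcp_rot: [-179.9, 0.0, -177.4]
ft_force: [-0.5, 1.5, -0.4]
finger_gap: 13.8
[ 559.9 -210.   102.5] [-180.     0.  -177.6]
[0.0057, -0.006, 0.3061, -0.0006, 0.0002, 0.0008] 1.5
```

View pics/in2.png

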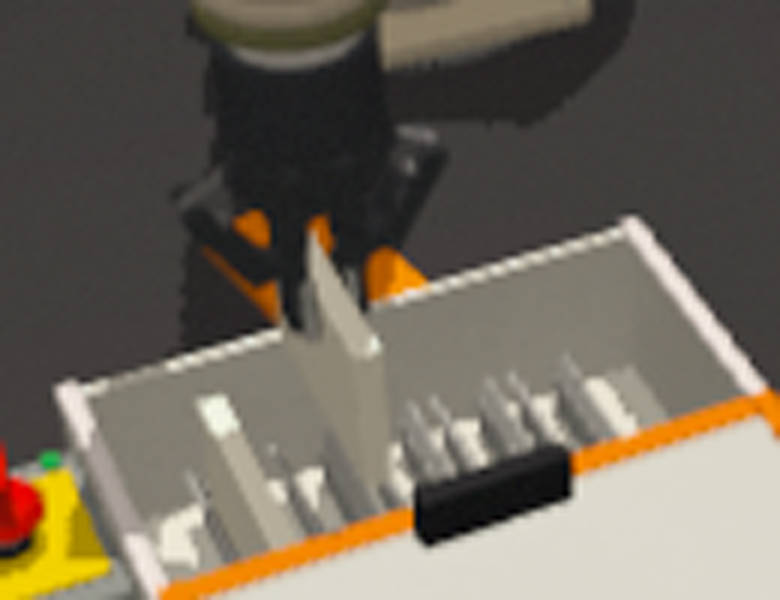

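Plate 2 hangs above its slot, clear of plate 1. Descending.

```bash
python3 -m jog '[[0.005,-0.006,0.1,-0.001,0,0.001],[0.005,-0.006,0.2,-0.001,0,0.001],[0.005,-0.006,0.28,-0.001,0,0.001],[0.005,-0.006,0.3,-0.001,0,0.001],[0.005,-0.006,0.3,-0.001,0,0.001]]'
python3 gp.py s -46 5
```

```text
time: 23.7
tool_pos: [560.3, -211.1, 104.6]
tcp_rot: [180.0, 0.1, -177.6]
ft_force: [0.7, 0.2, -0.8]
finger_gap: 13.9
[ 559.9 -210.    72.5] [-180.     0.  -177.6]
[0.0019, 0.0042, 0.1285, 0.0001, 0.0005, -0.0003] 0.6
```

```bash
python3 -m jog '[[0.002,0.004,0.05,0,0,0],[0.002,0.004,0.09,0,0,0],[0.002,0.004,0.12,0,0,0],[0.002,0.004,0.128,0,0,0],[0.002,0.004,0.128,0,0,0]]'
python3 -m jog '[[0,0,0.01,0,0,0],[0,0,0.018,0,0,0],[0,0,0.018,0,0,0]]'
```

```text
time: 24.2
tool_pos: [559.5, -210.8, 72.0]
tcp_rot: [180.0, 0.1, -177.7]
ft_force: [0.4, 0.2, -1.1]
finger_gap: 13.8
time: 24.5
tool_pos: [559.8, -210.9, 68.0]
tcp_rot: [-180.0, 0.1, -177.7]
ft_force: [-0.4, 0.5, -0.2]
finger_gap: 13.7
```

```bash
python3 -m jog '[[0,0,0.006,0,0,0],[0,0,0.01,0,0,0],[0,0,0.01,0,0,0]]'
```

```text
time: 24.8
tool_pos: [560.0, -211.0, 65.8]
tcp_rot: [-180.0, 0.1, -177.7]
ft_force: [-0.8, -1.1, 0.4]
finger_gap: 13.8
```

```bash
python3 -m jog '[[0,0,0.004,0,0,0],[0,0,0.008,0,0,0],[0,0,0.008,0,0,0]]'
```

```text
time: 25.1
tool_pos: [560.1, -211.3, 65.8]
tcp_rot: [-180.0, 0.1, -177.7]
ft_force: [-9.0, 2.3, 15.8]
finger_gap: 13.8
```

Contact. Release, lift, and look at it.

```bash
python3 -m jog '[[0,0,-0.008,0,0,0],[0,0,-0.008,0,0,0],[0,0,-0.008,0,0,0],[0,0,-0.008,0,0,0],[0,0,-0.008,0,0,0]]' 0.28
python3 -m jog '[[0,0,-0.06,0,0,0],[0,0,-0.15,0,0,0],[0,0,-0.3,0,0,0],[0,0,-0.5,0,0,0],[0,0,-0.65,0,0,0],[0,0,-0.65,0,0,0]]'
python3 gp.py g 3 100
python3 -m jog '[[-0.1,0.9,0,-0.169,0.016,-0.043],[-0.1,0.9,0,-0.169,0.016,-0.043],[-0.1,0.9,0,-0.169,0.016,-0.043],[-0.1,0.9,0,-0.169,0.016,-0.043],[-0.1,0.9,0,-0.169,0.016,-0.043],[-0.1,0.9,0,-0.169,0.016,-0.043],[-0.1,0.9,0,-0.169,0.016,-0.043]]' 0.42
python3 gp.py g 3 100; python3 look.py L7
```

```text
time: 25.6
tool_pos: [559.7, -210.8, 65.3]
tcp_rot: [180.0, 0.1, -177.7]
ft_force: [-0.9, 0.6, -0.7]
finger_gap: 24.1
time: 26.2
tool_pos: [562.9, -212.5, 237.6]
tcp_rot: [-179.6, 0.8, -177.7]
ft_force: [1.5, -0.3, 0.7]
finger_gap: 23.7
[564.2 214.5 154.3] [ 150.2    0.  -169.3]
[-0.0692, 1.7085, 0.3233, -0.1675, 0.0162, -0.0442] 8.7
time: 26.9
tool_pos: [575.4, 15.0, 228.5]
tcp_rot: [149.6, -0.6, -169.5]
ft_force: [-0.7, -0.0, 0.0]
finger_gap: 36.1
[564.2 214.5 154.3] [ 150.2    0.  -169.3]
[-0.1044, 0.5336, 0.6567, 0.0036, -0.0024, -0.0024] 4.3
```

View pics/L7_t.png

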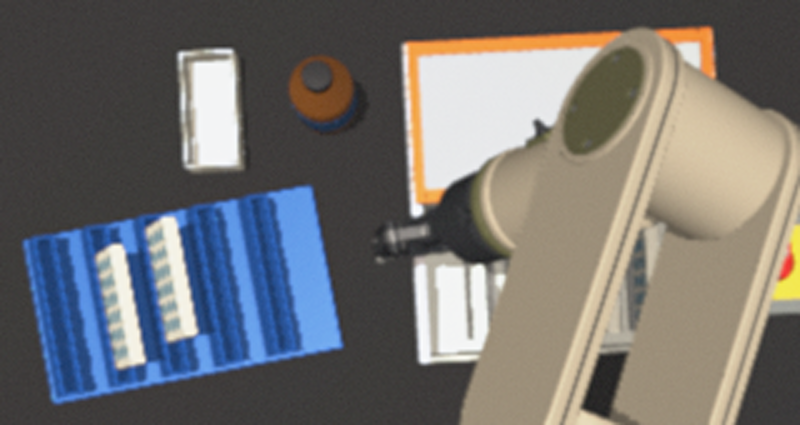

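View pics/L7_s.png

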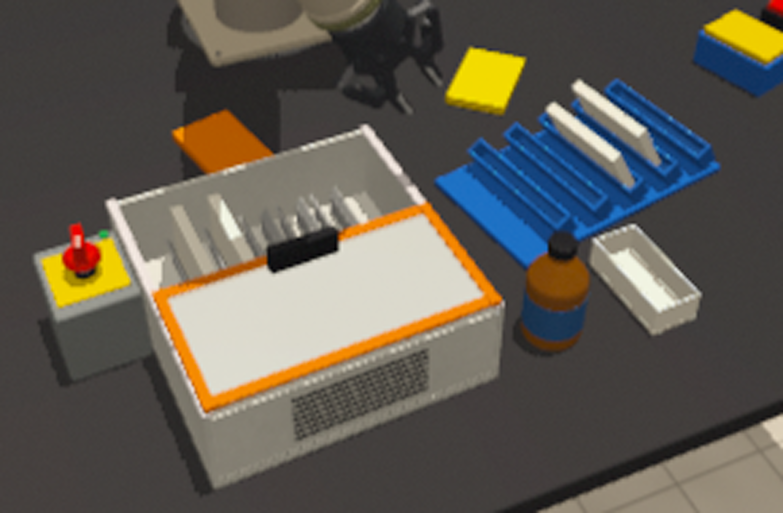

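Two plates are racked, and plates 3 (170,280) and 4 (120,305) are unmoved. On to plate 3.

```bash
python3 -m jog '[[-0.104,0.534,0.5,0.004,-0.002,-0.002],[-0.104,0.534,0.5,0.004,-0.002,-0.002],[-0.104,0.534,0.657,0.004,-0.002,-0.002],[-0.104,0.534,0.657,0.004,-0.002,-0.002],[-0.104,0.534,0.657,0.004,-0.002,-0.002],[-0.104,0.534,0.657,0.004,-0.002,-0.002]]'
python3 gp.py g 3 40
```

```text
time: 27.6
tool_pos: [563.0, 215.6, 152.9]
tcp_rot: [150.2, -0.3, -169.3]
ft_force: [0.3, -0.1, -0.3]
finger_gap: 35.4
[558.7 243.8 102.3] [ 150.2    0.  -169.3]
[-0.0048, -0.0017, 0.2323, 0.0, -0.0013, -0.0005] 1.2
```

```bash
python3 -m jog '[[-0.005,-0.002,0.1,0,-0.001,0],[-0.005,-0.002,0.2,0,-0.001,0],[-0.005,-0.002,0.232,0,-0.001,0],[-0.005,-0.002,0.232,0,-0.001,0]]'
python3 gp.py g 3 0
python3 - <<'E'
from h import *
crop(r.snapshot("scene")["pixels"],240,135,110,90,7,"g3.png")
E
```

```text
time: 28.0
tool_pos: [560.2, 241.6, 103.1]
tcp_rot: [150.2, -0.0, -169.6]
ft_force: [0.1, -0.4, 0.3]
finger_gap: 36.1
[555.  263.3  67.6] [ 150.2    0.  -169.3]
[0.0045, 0.007, 0.1679, -0.0001, 0.0004, -0.0012] 0.8
```

View pics/g3.png

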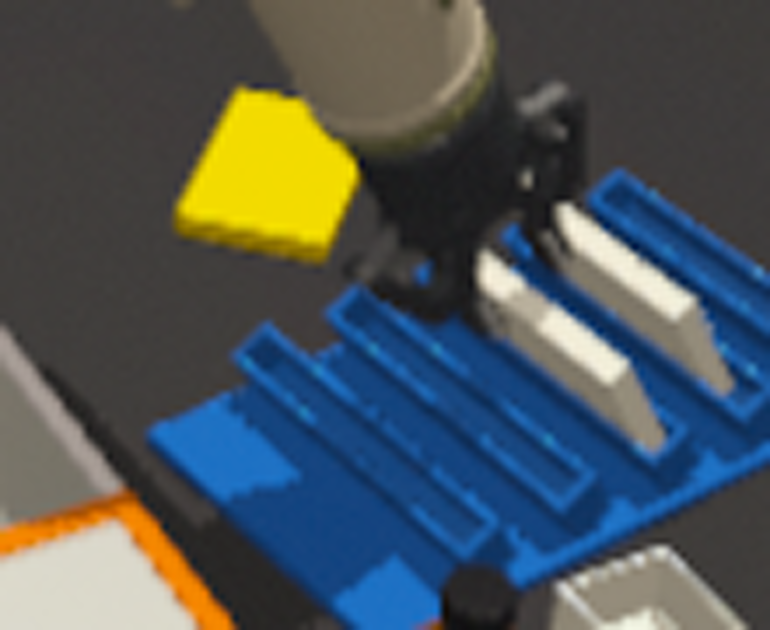

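Straddling plate 3. Grip and lift.

```bash
python3 -m jog '[[0.005,0.007,0.08,0,0,-0.001],[0.005,0.007,0.14,0,0,-0.001],[0.005,0.007,0.168,0,0,-0.001],[0.005,0.007,0.168,0,0,-0.001]]'
python3 gp.py g 3 0
python3 -m jog '[[0,0,0,0,0,0],[0,0,0,0,0,0],[0,0,0,0,0,0],[0,0,0,0,0,0],[0,0,0,0,0,0],[0,0,0,0,0,0]]' 0 40
```

```text
time: 28.45
tool_pos: [554.3, 264.4, 67.1]
tcp_rot: [150.2, 0.0, -169.4]
ft_force: [-0.7, -0.7, 0.1]
finger_gap: 35.8
[555.  263.3  67.6] [ 150.2    0.  -169.3]
[-0.0018, -0.0033, -0.0039, -0.0, 0.0002, 0.0] 0.0
time: 29.05
tool_pos: [555.4, 264.3, 68.4]
tcp_rot: [150.2, 0.2, -169.4]
ft_force: [0.7, -3.4, 2.8]
finger_gap: 14.0
```

```bash
python3 -m jog '[[0,0,-0.06,0,0,0],[0,0,-0.14,0,0,0],[0,0,-0.22,0,0,0],[0,0,-0.38,0,0,0],[0,0,-0.54,0,0,0],[0,0,-0.7,0,0,0],[0,0,-0.7,0,0,0]]'
python3 gp.py s 0 140; python3 look.py L8
```

```text
time: 29.75
tool_pos: [574.3, 176.5, 226.9]
tcp_rot: [150.4, 0.7, -169.5]
ft_force: [1.0, -0.6, 0.9]
finger_gap: 13.7
[ 557.9 -164.1  207.5] [-180.     0.  -177.6]
[0.3132, -1.1904, -0.592, 0.1646, -0.0078, 0.0449] 6.8
```

View pics/L8_s.png

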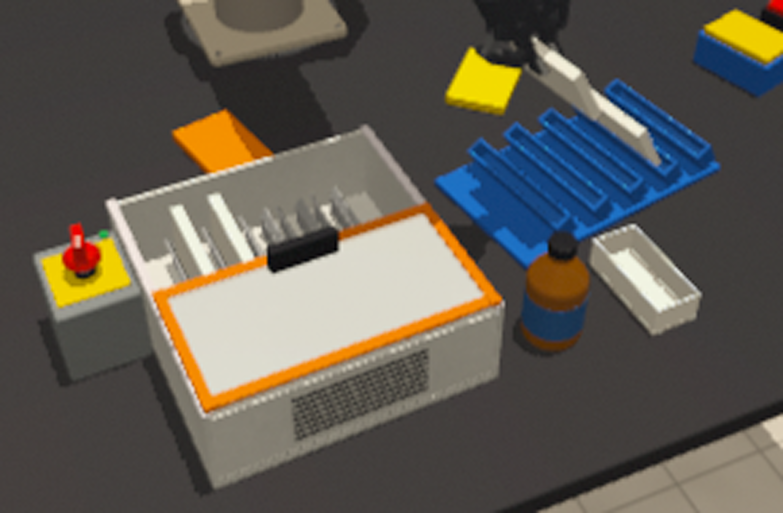

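Plate 3 is held. Carry it to the middle slot.

```bash
python3 -m jog '[[0.27,-1,-0.55,0.165,-0.008,0.045],[0.27,-1,-0.55,0.165,-0.008,0.045],[0.27,-1,-0.55,0.165,-0.008,0.045],[0.27,-1,-0.55,0.165,-0.008,0.045],[0.27,-1,-0.55,0.165,-0.008,0.045],[0.27,-1,-0.55,0.165,-0.008,0.045],[0.27,-1,-0.55,0.165,-0.008,0.045],[0.27,-1,-0.55,0.165,-0.008,0.045]]'
python3 gp.py s 0 110
```

```text
time: 30.65
tool_pos: [555.8, -113.9, 213.0]
tcp_rot: [179.9, -0.7, -177.6]
ft_force: [0.6, -0.2, -0.6]
finger_gap: 14.0
[ 557.9 -164.1  177.5] [-180.     0.  -177.6]
[-0.0017, -0.2009, 0.1415, 0.0005, -0.0041, 0.0001] 1.2
```

```bash
python3 -m jog '[[-0.002,-0.201,0.1,0,-0.004,0],[-0.002,-0.201,0.142,0,-0.004,0],[-0.002,-0.201,0.142,0,-0.004,0],[-0.002,-0.201,0.142,0,-0.004,0]]'
python3 gp.py s 0 35
python3 - <<'E'
from fit import *
crop(r.snapshot("scene")["pixels"],130,140,130,100,6,"in3.png")
E
```

```text
time: 31.05
tool_pos: [559.0, -162.3, 178.6]
tcp_rot: [179.9, 0.1, -177.4]
ft_force: [0.7, -0.2, 0.1]
finger_gap: 14.1
[ 557.9 -164.1  102.5] [-180.     0.  -177.6]
[0.0047, -0.0072, 0.3044, 0.0005, 0.0003, 0.0009] 1.5
```

View pics/in3.png

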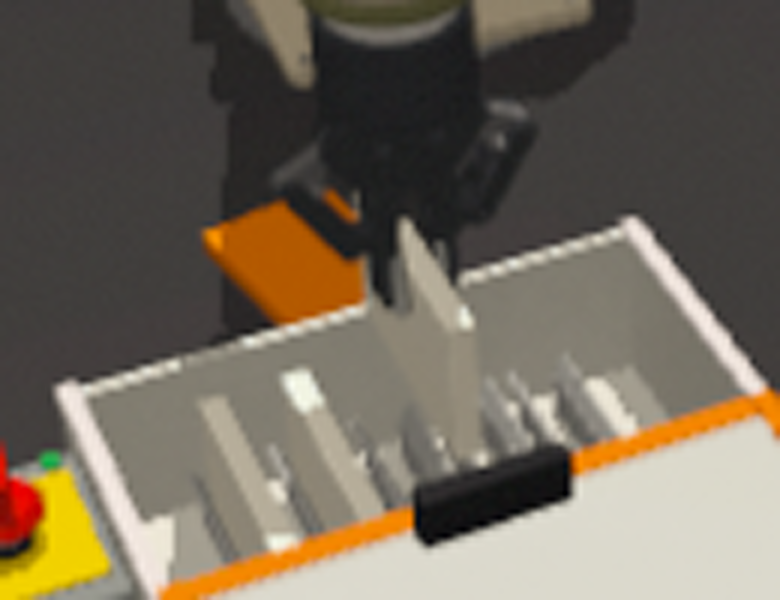

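Plate 3 is over the middle slot, clear of plate 2. Descending.

```bash
python3 -m jog '[[0.005,-0.007,0.1,0,0,0.001],[0.005,-0.007,0.2,0,0,0.001],[0.005,-0.007,0.28,0,0,0.001],[0.005,-0.007,0.3,0,0,0.001],[0.005,-0.007,0.3,0,0,0.001]]'
python3 gp.py s 0 5
```

```text
time: 31.6
tool_pos: [558.4, -164.8, 104.4]
tcp_rot: [180.0, 0.1, -177.6]
ft_force: [-0.3, -0.2, 0.2]
finger_gap: 13.8
[ 557.9 -164.1   72.5] [-180.     0.  -177.6]
[0.0018, 0.0029, 0.1275, 0.0002, 0.0007, -0.0] 0.6
```

```bash
python3 -m jog '[[0.002,0.003,0.05,0,0,0],[0.002,0.003,0.09,0,0,0],[0.002,0.003,0.12,0,0,0],[0.002,0.003,0.128,0,0,0],[0.002,0.003,0.128,0,0,0]]'
python3 -m jog '[[0,0,0.01,0,0,0],[0,0,0.018,0,0,0],[0,0,0.018,0,0,0]]'
python3 -m jog '[[0,0,0.006,0,0,0],[0,0,0.008,0,0,0],[0,0,0.008,0,0,0]]'
```

```text
time: 32.1
tool_pos: [557.6, -165.0, 71.7]
tcp_rot: [180.0, 0.1, -177.7]
ft_force: [-0.7, 0.1, -0.8]
finger_gap: 13.6
time: 32.4
tool_pos: [557.9, -165.1, 67.7]
tcp_rot: [180.0, 0.2, -177.7]
ft_force: [0.5, 0.1, -0.4]
finger_gap: 14.0
time: 32.7
tool_pos: [557.9, -165.1, 65.8]
tcp_rot: [180.0, 0.2, -177.7]
ft_force: [0.1, -0.1, -0.5]
finger_gap: 13.9
```

```bash
python3 -m jog '[[0,0,0.004,0,0,0],[0,0,0.008,0,0,0],[0,0,0.008,0,0,0]]'
```

```text
time: 33.0
tool_pos: [558.2, -165.2, 64.9]
tcp_rot: [-180.0, 0.2, -177.7]
ft_force: [-4.0, 0.9, 7.3]
finger_gap: 13.8
```

```bash
python3 -m jog '[[0,0,-0.004,0,0,0],[0,0,-0.004,0,0,0],[0,0,-0.004,0,0,0],[0,0,-0.004,0,0,0],[0,0,-0.004,0,0,0]]' 0.28
python3 -m jog '[[0,0,-0.06,0,0,0],[0,0,-0.15,0,0,0],[0,0,-0.3,0,0,0],[0,0,-0.5,0,0,0],[0,0,-0.65,0,0,0],[0,0,-0.65,0,0,0]]'
python3 -m jog '[[-0.1,0.9,0,-0.168,0.016,-0.043],[-0.1,0.9,0,-0.168,0.016,-0.043],[-0.1,0.9,0,-0.168,0.016,-0.043],[-0.1,0.9,0,-0.168,0.016,-0.043],[-0.1,0.9,0,-0.168,0.016,-0.043],[-0.1,0.9,0,-0.168,0.016,-0.043],[-0.1,0.9,0,-0.168,0.016,-0.043]]' 0.42
python3 gp.py g 4 100; python3 look.py L9
```

```text
time: 33.5
tool_pos: [557.9, -165.1, 64.6]
tcp_rot: [180.0, 0.1, -177.7]
ft_force: [-1.1, 0.3, -0.9]
finger_gap: 24.0
time: 34.1
tool_pos: [561.0, -166.5, 236.7]
tcp_rot: [-179.7, 0.9, -177.7]
ft_force: [0.6, 0.0, -0.1]
finger_gap: 23.9
time: 34.8
tool_pos: [573.2, 60.8, 227.8]
tcp_rot: [149.7, -0.6, -169.5]
ft_force: [-0.0, 0.0, -0.0]
finger_gap: 36.0
[535.7 270.2 154.3] [ 150.2    0.  -169.3]
[-0.0088, 0.5867, 0.6826, 0.0027, -0.0024, -0.0021] 4.5
```

View pics/L9_t.png

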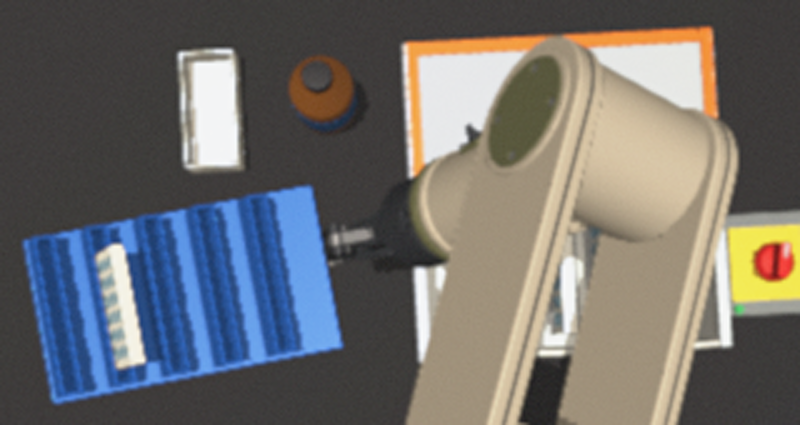

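View pics/L9_s.png

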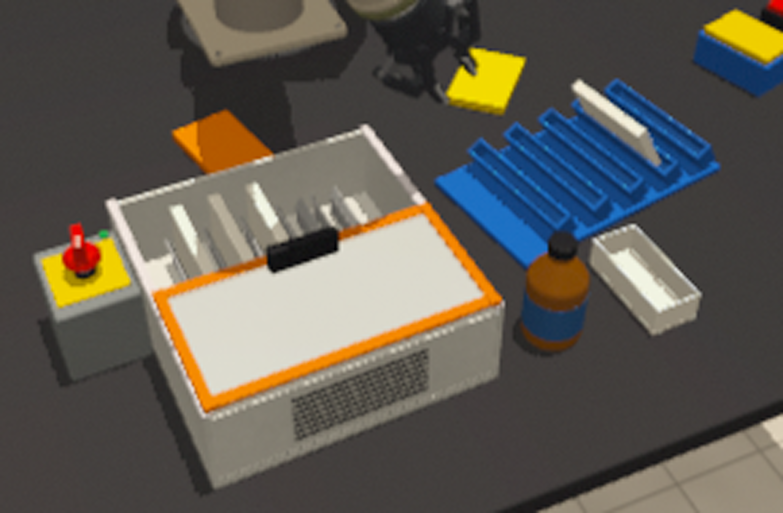

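Three plates are in, and plate 4 (120,305) is unmoved.

```bash
python3 -m jog '[[-0.009,0.587,0.5,0.003,-0.002,-0.002],[-0.009,0.587,0.5,0.003,-0.002,-0.002],[-0.009,0.587,0.683,0.003,-0.002,-0.002],[-0.009,0.587,0.683,0.003,-0.002,-0.002],[-0.009,0.587,0.683,0.003,-0.002,-0.002],[-0.009,0.587,0.683,0.003,-0.002,-0.002]]'
python3 gp.py g 4 40
```

```text
time: 35.5
tool_pos: [533.7, 272.2, 152.1]
tcp_rot: [150.2, -0.3, -169.2]
ft_force: [-0.3, -0.2, -0.8]
finger_gap: 36.1
[530.2 299.5 102.3] [ 150.2    0.  -169.3]
[-0.0076, -0.0038, 0.2277, 0.0001, -0.0017, -0.0003] 1.1
```

```bash
python3 -m jog '[[-0.008,-0.004,0.1,0,-0.002,0],[-0.008,-0.004,0.2,0,-0.002,0],[-0.008,-0.004,0.228,0,-0.002,0],[-0.008,-0.004,0.228,0,-0.002,0]]'
python3 gp.py g 4 0
python3 - <<'E'
from h import *
crop(r.snapshot("scene")["pixels"],270,120,110,90,7,"g4.png")
E
```

```text
time: 35.9
tool_pos: [532.7, 296.8, 103.6]
tcp_rot: [150.2, 0.1, -169.6]
ft_force: [1.0, -0.3, -0.3]
finger_gap: 35.8
[526.5 319.   67.6] [ 150.2    0.  -169.3]
[0.0085, 0.0084, 0.1708, -0.0001, 0.0013, -0.0009] 0.9
```

View pics/g4.png

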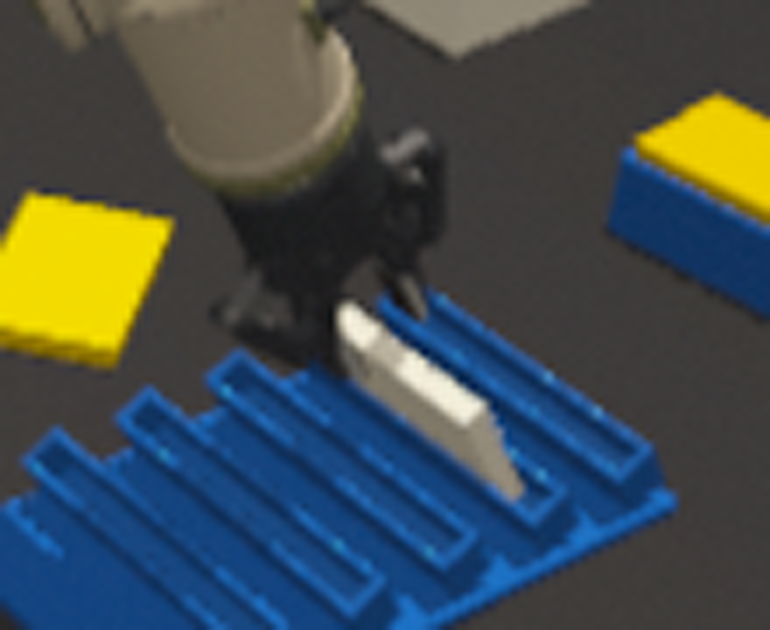

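```bash
python3 -m jog '[[0.008,0.008,0.08,0,0.001,-0.001],[0.008,0.008,0.14,0,0.001,-0.001],[0.008,0.008,0.17,0,0.001,-0.001],[0.008,0.008,0.17,0,0.001,-0.001]]'
python3 gp.py g 4 0
python3 -m jog '[[0,0,0,0,0,0],[0,0,0,0,0,0],[0,0,0,0,0,0],[0,0,0,0,0,0],[0,0,0,0,0,0],[0,0,0,0,0,0]]' 0 40
```

```text
time: 36.35
tool_pos: [526.2, 319.7, 67.3]
tcp_rot: [150.2, 0.1, -169.3]
ft_force: [0.4, -0.4, 0.1]
finger_gap: 35.8
[526.5 319.   67.6] [ 150.2    0.  -169.3]
[-0.0006, -0.002, -0.0024, -0.0001, 0.0001, 0.0003] 0.0
time: 36.95
tool_pos: [527.4, 319.6, 68.7]
tcp_rot: [150.2, 0.2, -169.3]
ft_force: [0.0, -2.9, 3.3]
finger_gap: 13.5
```

```bash
python3 -m jog '[[0,0,-0.06,0,0,0],[0,0,-0.14,0,0,0],[0,0,-0.22,0,0,0],[0,0,-0.38,0,0,0],[0,0,-0.54,0,0,0],[0,0,-0.7,0,0,0],[0,0,-0.7,0,0,0]]'
python3 gp.py s 46 140; python3 look.py L10
```

```text
time: 37.65
tool_pos: [546.3, 232.2, 227.2]
tcp_rot: [150.3, 0.7, -169.5]
ft_force: [0.4, 1.0, 0.7]
finger_gap: 13.6
[ 556.  -118.1  207.5] [-180.     0.  -177.6]
[0.2189, -1.2406, -0.6195, 0.1649, -0.0077, 0.0452] 7.0
```

View pics/L10_s.png

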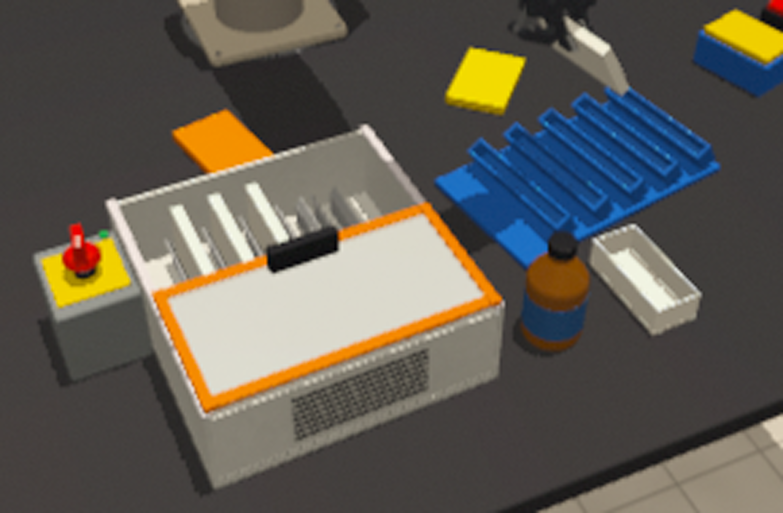

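View pics/L10_t.png

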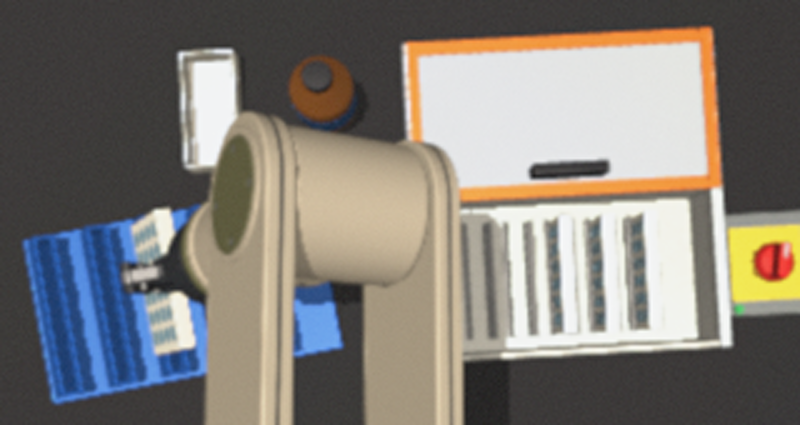

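Three plates stand evenly in the rack (L10_t x≈560, 600, 640). The last goes in the +92 slot, which leaves more clearance.

```bash
python3 gp.py s 92 140; python3 -m jog '[[0.2,-0.95,-0.5,0.165,-0.008,0.045],[0.2,-0.95,-0.5,0.165,-0.008,0.045],[0.2,-0.95,-0.5,0.165,-0.008,0.045],[0.2,-0.95,-0.5,0.165,-0.008,0.045],[0.2,-0.95,-0.5,0.165,-0.008,0.045],[0.2,-0.95,-0.5,0.165,-0.008,0.045],[0.2,-0.95,-0.5,0.165,-0.008,0.045],[0.2,-0.95,-0.5,0.165,-0.008,0.045]]'
python3 gp.py s 92 110
```

```text
[554.1 -72.1 207.5] [-180.     0.  -177.6]
[0.1838, -1.0779, -0.5517, 0.1651, -0.0101, 0.0449] 6.1
time: 38.55
tool_pos: [542.2, -38.2, 208.9]
tcp_rot: [179.9, -0.7, -177.5]
ft_force: [-0.0, 0.4, 0.2]
finger_gap: 13.6
[554.1 -72.1 177.5] [-180.     0.  -177.6]
[-0.043, -0.1379, 0.1247, 0.0004, -0.0039, 0.0006] 1.0
```

```bash
python3 -m jog '[[-0.043,-0.138,0.08,0,-0.004,0.001],[-0.043,-0.138,0.125,0,-0.004,0.001],[-0.043,-0.138,0.125,0,-0.004,0.001],[-0.043,-0.138,0.125,0,-0.004,0.001]]'
python3 gp.py s 92 35
python3 - <<'E'
from fit import *
crop(r.snapshot("scene")["pixels"],130,140,130,100,6,"in4.png")
E
```

```text
time: 38.95
tool_pos: [554.6, -71.1, 178.6]
tcp_rot: [179.9, 0.1, -177.6]
ft_force: [-0.4, 0.7, -0.9]
finger_gap: 13.3
[554.1 -72.1 102.5] [-180.     0.  -177.6]
[0.0029, -0.0044, 0.3042, 0.0003, 0.0005, 0.0002] 1.5
```

View pics/in4.png

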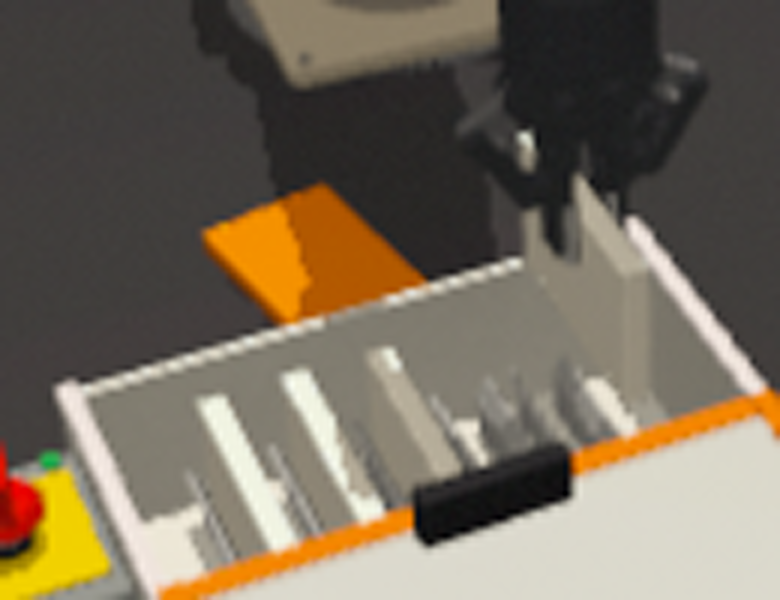

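Plate 4 is over the end slot (ribs at crop ~(515,385) and (570,370)). Descending.

```bash
python3 -m jog '[[0.003,-0.004,0.1,0,0,0],[0.003,-0.004,0.2,0,0,0],[0.003,-0.004,0.28,0,0,0],[0.003,-0.004,0.3,0,0,0],[0.003,-0.004,0.3,0,0,0]]'
python3 gp.py s 92 5
```

```text
time: 39.5
tool_pos: [554.4, -72.8, 104.1]
tcp_rot: [180.0, 0.1, -177.6]
ft_force: [1.2, 0.2, 0.4]
finger_gap: 13.6
[554.1 -72.1  72.5] [-180.     0.  -177.6]
[0.0017, 0.0028, 0.1264, 0.0001, 0.0008, 0.0001] 0.6
```

```bash
python3 -m jog '[[0.002,0.003,0.05,0,0,0],[0.002,0.003,0.09,0,0,0],[0.002,0.003,0.12,0,0,0],[0.002,0.003,0.128,0,0,0],[0.002,0.003,0.128,0,0,0]]'
python3 -m jog '[[0,0,0.01,0,0,0],[0,0,0.018,0,0,0],[0,0,0.018,0,0,0]]'
python3 -m jog '[[0,0,0.006,0,0,0],[0,0,0.01,0,0,0],[0,0,0.01,0,0,0]]'
```

```text
time: 40.0
tool_pos: [553.9, -72.8, 71.5]
tcp_rot: [180.0, 0.1, -177.6]
ft_force: [-0.4, -0.7, -1.0]
finger_gap: 13.6
time: 40.3
tool_pos: [554.2, -72.8, 67.5]
tcp_rot: [180.0, 0.2, -177.6]
ft_force: [-1.0, 0.6, -0.4]
finger_gap: 13.8
time: 40.6
tool_pos: [554.5, -72.9, 65.4]
tcp_rot: [-180.0, 0.2, -177.6]
ft_force: [-0.8, -0.7, 1.4]
finger_gap: 13.8
```

```bash
python3 -m jog '[[0,0,0.001,0,0,0],[0,0,0.001,0,0,0],[0,0,0.001,0,0,0],[0,0,0.001,0,0,0],[0,0,0.001,0,0,0]]' 0.28
python3 -m jog '[[0,0,-0.06,0,0,0],[0,0,-0.15,0,0,0],[0,0,-0.3,0,0,0],[0,0,-0.5,0,0,0],[0,0,-0.65,0,0,0],[0,0,-0.65,0,0,0]]'
python3 -m jog '[[0,0.6,0,0,0,0],[0,0.6,0,0,0,0],[0,0.6,0,0,0,0],[0,0.6,0,0,0,0],[0,0.6,0,0,0,0]]' 0.55
python3 plan.py 662.6 -159.8 230 180 0 92.4; python3 look.py L11
```

```text
time: 41.1
tool_pos: [554.3, -72.8, 64.8]
tcp_rot: [180.0, 0.2, -177.6]
ft_force: [0.5, 0.1, -0.0]
finger_gap: 23.8
time: 41.7
tool_pos: [557.4, -73.7, 236.5]
tcp_rot: [-179.8, 0.9, -177.6]
ft_force: [0.9, 0.3, 0.6]
finger_gap: 23.9
time: 42.2
tool_pos: [547.3, 78.1, 227.7]
tcp_rot: [-180.0, 0.2, -177.4]
ft_force: [0.2, 0.3, 0.1]
finger_gap: 47.0
[-0.4186, -0.9712, -0.0076, 0.0008, 0.0009, 0.5008] 10.5
```

View pics/L11_s.png

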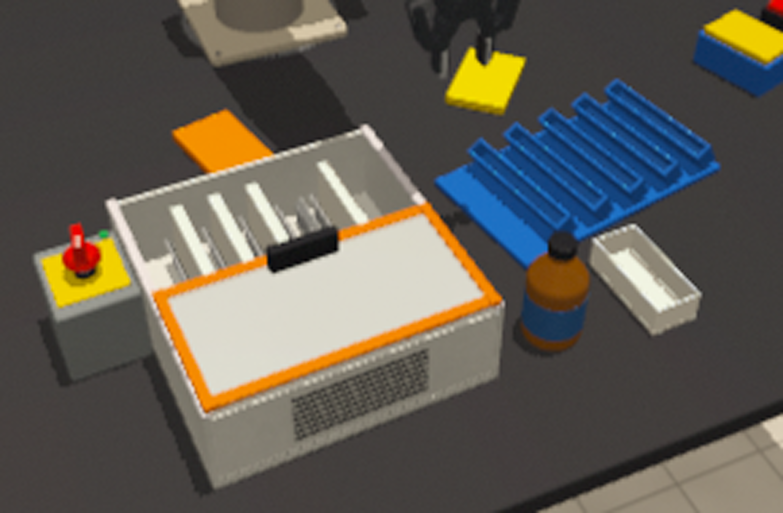

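View pics/L11_t.png

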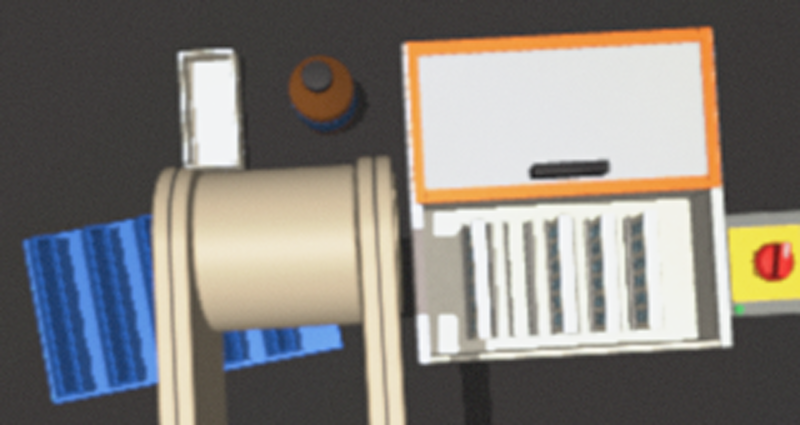

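All four plates are seated and the stand is empty. Now to the handle to shut the window.

```bash
python3 -m jog '[[-0.419,-0.971,0,0.001,0.001,0.5],[-0.419,-0.971,0,0.001,0.001,0.5],[-0.419,-0.971,0,0.001,0.001,0.5],[-0.419,-0.971,0,0.001,0.001,0.5],[-0.419,-0.971,0,0.001,0.001,0.5],[-0.419,-0.971,0,0.001,0.001,0.5],[-0.419,-0.971,0,0.001,0.001,0.5],[-0.419,-0.971,0,0.001,0.001,0.5],[-0.419,-0.971,0,0.001,0.001,0.5],[-0.419,-0.971,0,0.001,0.001,0.5]]'
python3 plan.py 662.6 -159.8 137 180 0 92.4
```

```text
time: 43.3
tool_pos: [661.6, -163.7, 227.4]
tcp_rot: [-179.9, 0.0, 95.9]
ft_force: [-0.1, 0.7, 0.4]
finger_gap: 46.9
[0.015, 0.006, 0.3618, -0.0004, 0.0, 0.0195] 1.8
```

```bash
python3 -m jog '[[0.015,0.006,0.1,0,0,0.02],[0.015,0.006,0.25,0,0,0.02],[0.015,0.006,0.362,0,0,0.02],[0.015,0.006,0.362,0,0,0.02],[0.015,0.006,0.362,0,0,0.02]]'
python3 -m jog '[[0,0,0,0,0,0],[0,0,0,0,0,0],[0,0,0,0,0,0],[0,0,0,0,0,0],[0,0,0,0,0,0],[0,0,0,0,0,0]]' 0 40
python3 plan.py 507.5 -166.6 137 180 0 92.4
```

```text
time: 43.8
tool_pos: [662.6, -158.7, 137.2]
tcp_rot: [-179.9, -0.0, 92.7]
ft_force: [0.8, -0.2, 0.0]
finger_gap: 47.1
time: 44.4
tool_pos: [662.5, -158.3, 140.2]
tcp_rot: [-179.9, 0.1, 92.8]
ft_force: [-13.8, -0.9, 12.0]
finger_gap: 12.7
[-0.0028, -0.621, 0.0139, -0.0005, 0.0005, 0.0023] 3.1
```

```bash
python3 -m jog '[[0,-0.08,0,0,0,0],[0,-0.18,0,0,0,0],[0,-0.28,0,0,0,0],[0,-0.38,0,0,0,0],[-0.002,-0.48,0.005,0,0,0.002],[-0.002,-0.56,0.005,0,0,0.002],[-0.002,-0.61,0.005,0,0,0.002],[-0.002,-0.61,0.005,0,0,0.002]]'
python3 -m jog '[[0,-0.02,0,0,0,0],[0,-0.04,0,0,0,0],[0,-0.05,0,0,0,0],[0,-0.05,0,0,0,0],[0,-0.05,0,0,0,0]]'
```

```text
time: 45.2
tool_pos: [512.2, -165.3, 140.2]
tcp_rot: [179.7, 0.1, 92.5]
ft_force: [-1.6, 5.6, 11.3]
finger_gap: 12.9
time: 45.7
tool_pos: [500.8, -165.8, 140.2]
tcp_rot: [179.7, 0.1, 92.5]
ft_force: [-2.5, 5.0, 13.0]
finger_gap: 12.9
```

```bash
python3 -m jog '[[0,-0.008,0,0,0,0],[0,-0.016,0,0,0,0],[0,-0.016,0,0,0,0],[0,-0.016,0,0,0,0]]'
```

```text
time: 46.1
tool_pos: [497.6, -166.0, 140.2]
tcp_rot: [179.6, 0.1, 92.5]
ft_force: [2.7, 5.7, 10.0]
finger_gap: 12.7
```

```bash
python3 -m jog '[[0,-0.008,0,0,0,0],[0,-0.016,0,0,0,0],[0,-0.016,0,0,0,0],[0,-0.016,0,0,0,0]]'
```

```text
time: 46.5
tool_pos: [497.4, -166.0, 140.3]
tcp_rot: [179.1, 0.1, 92.5]
ft_force: [25.5, 4.6, -5.2]
finger_gap: 12.8
```

Hard stop at 497.5, exactly 165 mm from the open stop. Relax, release, lift.

```bash
python3 -m jog '[[0,0.016,0,0,0,0],[0,0.016,0,0,0,0],[0,0.016,0,0,0,0]]'
python3 -m jog '[[0,0,0,0,0,0],[0,0,0,0,0,0],[0,0,0,0,0,0],[0,0,0,0,0,0],[0,0,-0.15,0,0,0],[0,0,-0.3,0,0,0],[0,0,-0.36,0,0,0],[0,0,-0.36,0,0,0]]' 0.55
python3 plan.py 520 -420 240 180 0 174; python3 look.py L12
python3 - <<'E'
from h import *
crop(r.snapshot("top")["pixels"],375,148,50,55,11,"t_b3.png")
E
```

```text
time: 46.8
tool_pos: [497.6, -166.0, 140.2]
tcp_rot: [179.6, 0.1, 92.5]
ft_force: [2.0, 5.0, 11.9]
finger_gap: 12.9
time: 47.6
tool_pos: [496.1, -166.8, 229.0]
tcp_rot: [179.8, 0.1, 92.5]
ft_force: [0.9, 0.3, -0.3]
finger_gap: 46.6
[-1.0159, 0.0522, -0.0413, 0.0005, 0.0016, -0.453] 9.5
```

View pics/L12_s.png

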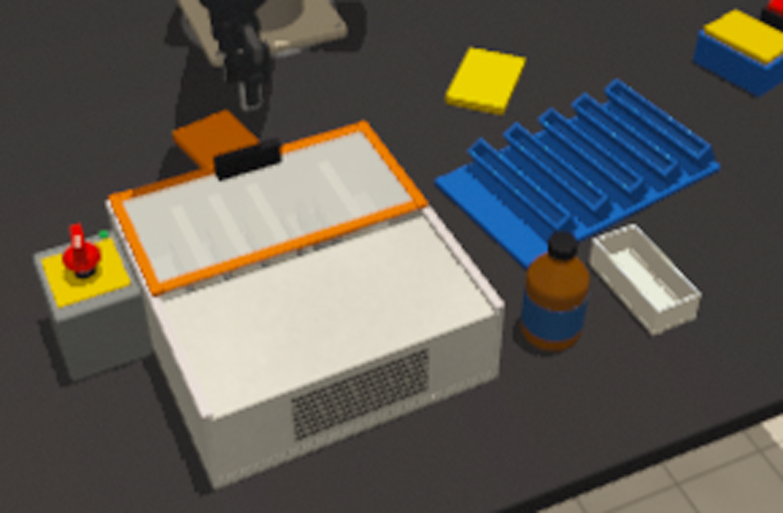

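View pics/t_b3.png

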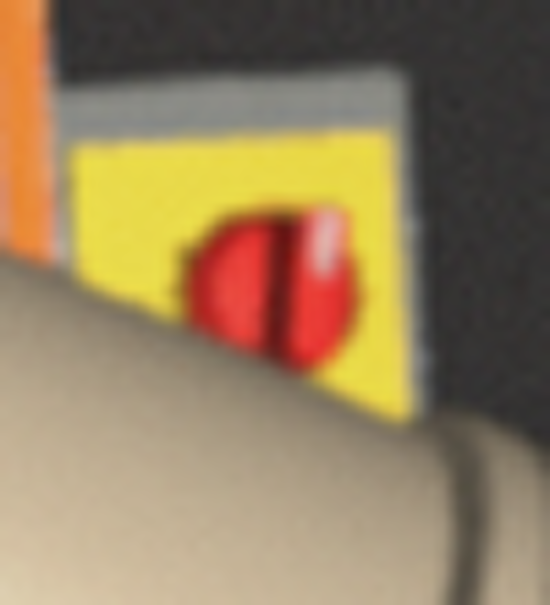

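The window is shut with four plates visible through it. The ridge on the red button runs about -6° in yaw. Moving over it.

```bash
python3 plan.py 566.8 -374.9 200 180 0 174
python3 -m jog '[[-0.85,0.25,0,0,0,-0.453],[-0.85,0.25,0,0,0,-0.453],[-0.85,0.25,0,0,0,-0.453],[-0.85,0.25,0,0,0,-0.453],[-0.85,0.25,0,0,0,-0.453],[-0.85,0.25,0,0,0,-0.453],[-0.85,0.25,0,0,0,-0.453],[-0.85,0.25,0,0,0,-0.453],[-0.85,0.25,0,0,0,-0.453],[-0.85,0.25,0,0,0,-0.453]]' 0.4
python3 plan.py 566.8 -374.9 175 180 0 174
```

```text
[-0.8485, 0.2561, 0.0949, -0.0005, -0.0009, -0.4529] 9.5
time: 48.75
tool_pos: [565.2, -375.0, 222.8]
tcp_rot: [179.9, -0.2, 174.3]
ft_force: [-0.1, 0.9, -0.2]
finger_gap: 34.1
[-0.0071, 0.0006, 0.1913, 0.0007, -0.0014, 0.0019] 1.0
```

```bash
python3 -m jog '[[-0.007,0,0.1,0,-0.001,0.002],[-0.007,0,0.191,0,-0.001,0.002],[-0.007,0,0.191,0,-0.001,0.002],[-0.007,0,0.191,0,-0.001,0.002]]'
python3 plan.py 566.8 -374.9 139 180 0 174
python3 - <<'E'
from h import *
crop(r.snapshot("scene")["pixels"],95,150,100,90,8,"tw1.png")
E
```

```text
time: 49.15
tool_pos: [566.8, -375.1, 176.1]
tcp_rot: [179.9, -0.1, 173.7]
ft_force: [-0.2, -0.4, 0.1]
finger_gap: 34.2
[0.0001, 0.0003, 0.1484, 0.0006, -0.0003, -0.0019] 0.7
```

View pics/tw1.png

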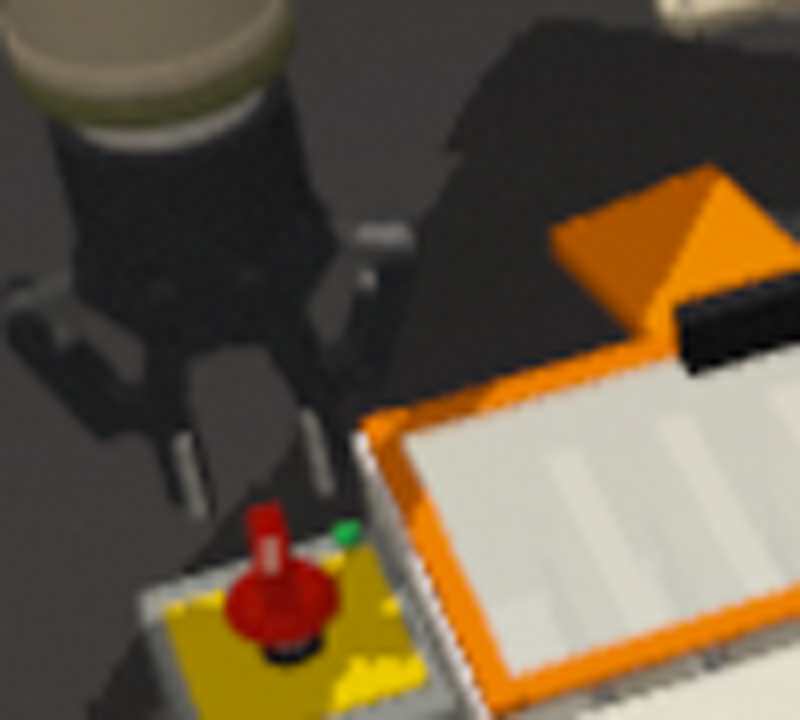

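The fingers at (195,500) and (325,490) straddle the ridge (265,515). Lower and grip.

```bash
python3 -m jog '[[0,0,0.08,0,0,0],[0,0,0.148,0,0,0],[0,0,0.148,0,0,0],[0,0,0.148,0,0,0]]'
python3 -m jog '[[0,0,0,0,0,0],[0,0,0,0,0,0],[0,0,0,0,0,0],[0,0,0,0,0,0],[0,0,0,0,0,0],[0,0,0,0,0,0]]' 0 40
```

```text
time: 49.6
tool_pos: [567.7, -375.7, 141.1]
tcp_rot: [180.0, 0.1, 173.7]
ft_force: [0.4, 0.7, 0.6]
finger_gap: 34.3
time: 50.2
tool_pos: [568.5, -376.6, 141.9]
tcp_rot: [-179.9, 0.2, 173.6]
ft_force: [1.9, -4.9, 1.4]
finger_gap: 10.9
```

```bash
python3 -m jog '[[0,0,0,0,0,0.03],[0,0,0,0,0,0.06],[0,0,0,0,0,0.09],[0,0,0,0,0,0.12],[0,0,0,0,0,0.15],[0,0,0,0,0,0.18],[0,0,0,0,0,0.2],[0,0,0,0,0,0.2]]'
python3 -c "
from bench import r
s=r.sense();print(s['wrist_torque'],s['ft_force'],s['joint_pos'])"
```

```text
time: 51.0
tool_pos: [568.3, -377.2, 142.0]
tcp_rot: [180.0, 0.3, 137.5]
ft_force: [0.9, -7.4, 0.7]
finger_gap: 10.5
[-1.26569598 -0.32890398 -0.04870868] [ 0.92792214 -7.37844451  0.67295779] [-3.78835921e+01  2.27378291e+01  7.67215254e+01  9.06677241e-03
  8.02696005e+01 -8.53734512e+01]
```

```bash
python3 -m jog '[[0,0,0,0,0,0.03],[0,0,0,0,0,0.06],[0,0,0,0,0,0.09],[0,0,0,0,0,0.12],[0,0,0,0,0,0.15],[0,0,0,0,0,0.18],[0,0,0,0,0,0.18]]'
python3 -c "
from bench import r
s=r.sense();print(s['wrist_torque'],s['ft_force'])"
python3 - <<'E'
from h import *
crop(r.snapshot("scene")["pixels"],95,150,100,90,8,"tw2.png")
E
```

```text
time: 51.7
tool_pos: [567.9, -377.5, 141.9]
tcp_rot: [179.9, 0.2, 105.1]
ft_force: [-0.5, -7.9, 0.4]
finger_gap: 10.7
[-1.50001988 -0.01203547  0.72215841] [-0.48393411 -7.86506506  0.35415181]
```

View pics/tw2.png

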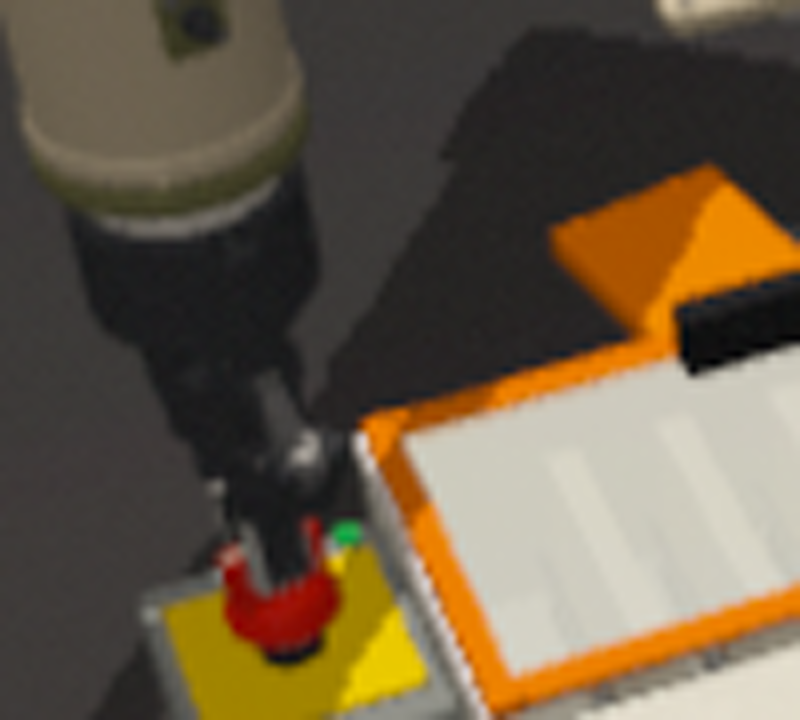

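The ridge has turned about 68° and the torque is now rising. Push on until the stop.

```bash
python3 -m jog '[[0,0,0,0,0,0.01],[0,0,0,0,0,0.02],[0,0,0,0,0,0.03],[0,0,0,0,0,0.03],[0,0,0,0,0,0.03]]'
python3 -c "
from bench import r
s=r.sense();print(s['wrist_torque'],s['ft_force'])"
```

```text
time: 52.25
tool_pos: [567.9, -377.5, 142.0]
tcp_rot: [179.9, 0.2, 99.9]
ft_force: [-0.1, -9.2, 1.2]
finger_gap: 11.1
[-1.571713    0.0470578   1.44225584] [-0.0920105  -9.18874984  1.16158024]
```

```bash
python3 -m jog '[[0,0,0,0,0,0.01],[0,0,0,0,0,0.02],[0,0,0,0,0,0.03],[0,0,0,0,0,0.03],[0,0,0,0,0,0.03]]' - 60
python3 -c "
from bench import r
s=r.sense();print(s['wrist_torque'],s['ft_force'])"
```

```text
time: 52.75
tool_pos: [567.9, -377.5, 141.9]
tcp_rot: [179.9, 0.2, 94.6]
ft_force: [-1.4, -8.6, 1.5]
finger_gap: 10.8
[-1.6321977   0.0757797   2.23265055] [-1.41262994 -8.57178528  1.46919747]
```

The torque rises linearly past yaw ≈107°. The model's stop is at 2.4-74.5 = -72°, i.e. tool yaw 108°, so it's at its stop. Release and lift.

```bash
python3 -m jog '[[0,0,0,0,0,0],[0,0,0,0,0,0],[0,0,0,0,0,0],[0,0,0,0,0,0],[0,0,0,0,0,0]]' 0.4
python3 -m jog '[[0,0,-0.1,0,0,0],[0,0,-0.25,0,0,0],[0,0,-0.45,0,0,0],[0,0,-0.45,0,0,0],[0.6,-0.6,-0.5,0,0,0],[0.6,-0.6,-0.5,0,0,0],[0.6,-0.6,-0.5,0,0,0],[0.6,-0.6,-0.5,0,0,0],[0.6,-0.6,-0.5,0,0,0]]'
python3 look.py L13
python3 - <<'E'
from h import *
crop(r.snapshot("scene")["pixels"],95,150,100,90,8,"tw3.png");crop(r.snapshot("top")["pixels"],375,148,50,55,11,"tw3t.png")
E
```

```text
time: 53.25
tool_pos: [568.0, -375.6, 141.1]
tcp_rot: [179.9, 0.0, 94.5]
ft_force: [-0.5, 0.2, 1.0]
finger_gap: 34.1
time: 54.15
tool_pos: [403.7, -235.1, 265.5]
tcp_rot: [179.9, -0.0, 94.5]
ft_force: [0.8, -1.7, -0.6]
finger_gap: 34.2
```

View pics/L13_s.png

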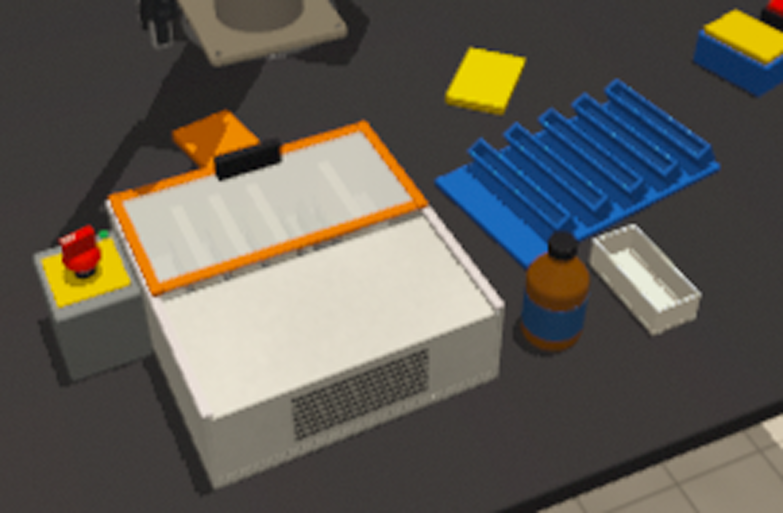

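View pics/tw3t.png

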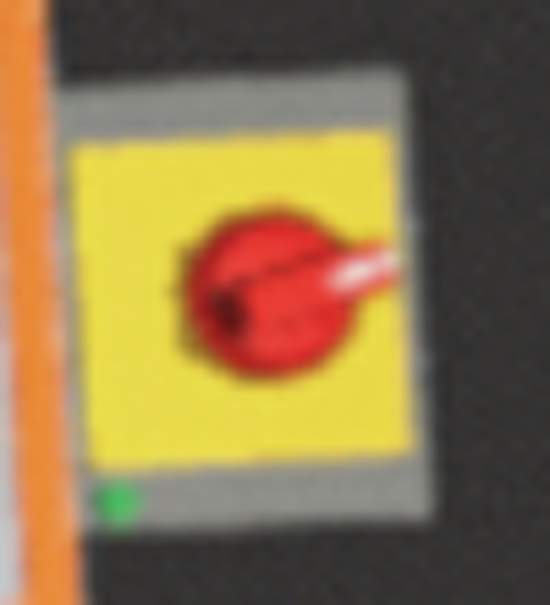

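View pics/tw3.png

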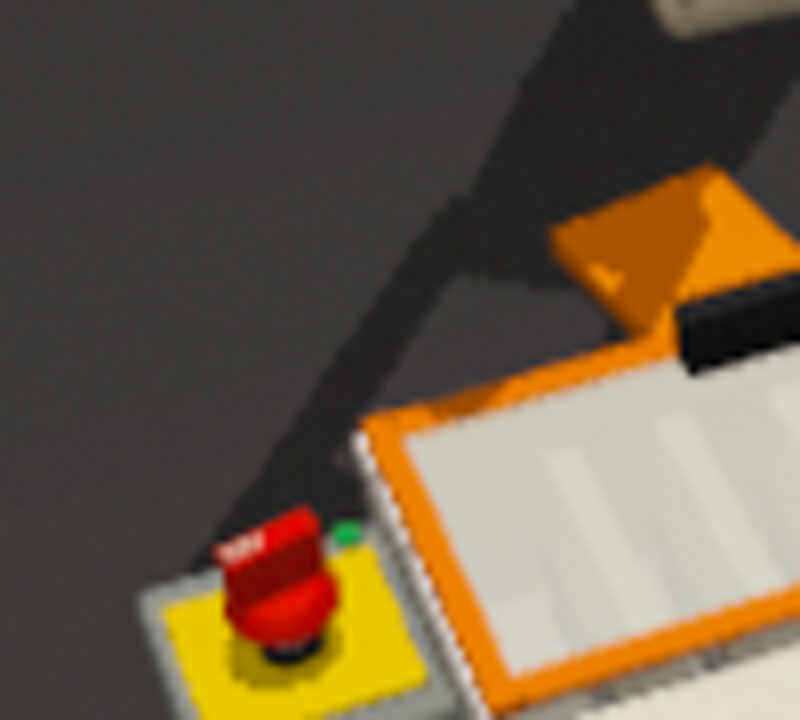

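View pics/L13_t.png

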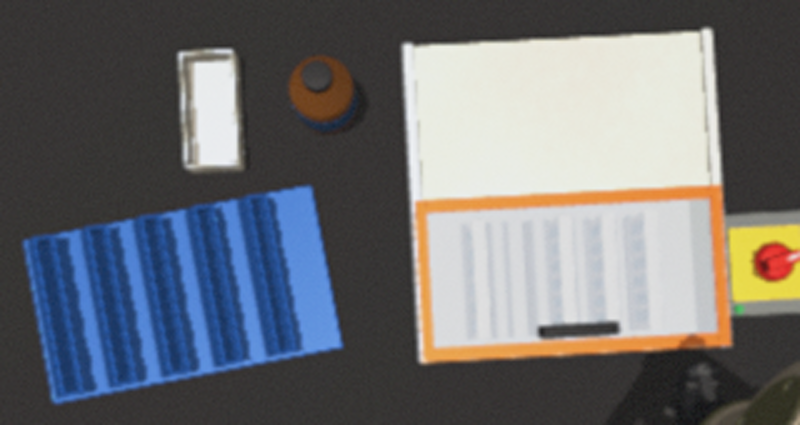

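The stand is empty, the window is shut with the plates under it, the button ridge is at about -73° (its stop), the bottle and trough haven't moved, and the arm is clear. Handing in.

```bash
python3 -m jog '[[0,0,0,0,0,0],[0,0,0,0,0,0]]'; python3 -c "
from bench import r
print(r.hand_in())"
```

```text
time: 54.55
tool_pos: [407.0, -238.5, 265.5]
tcp_rot: [179.9, 0.0, 94.4]
ft_force: [-0.2, -0.2, 0.2]
finger_gap: 34.3
the job is handed in; nothing more can be done
None
```

The job is done and handed in at about 54.6 s of the 210 s allowed:

- **Stop button pressed:** I pushed it down until it bottomed out, with 22 N at the wrist and about 7 mm of travel.
- **Window opened:** I slid it to its hard stop.
- **Plates racked:** All four plates in the stand are now on their long edges in the dryer rack, one to a slot, at y -92, -46, 0 and +92 mm. The fifth bay was empty from the start. No plate was seen to be knocked aside.
- **Window shut:** It closed to its hard stop, 165 mm back from the open position.
- **Button reset:** I twisted it clockwise until it met its stop. The ridge now sits at about -73° in the images, against about -72° expected at the stop. I turned the gripper roughly 13° past that point with the torque rising, so it was against the stop.

The last pictures show an empty stand, the window shut with all four plates visible through it, the bottle and trough unmoved, and the arm clear. No check failed. The measured floor contact for the last three plates came 2 to 3 mm lower than my model predicted, so I felt for contact before releasing each one.

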